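Set up the pencil-test shot

ROBOT

A 6-joint arm with a two-finger parallel gripper is mounted at the origin on the work surface. World frame = base frame: x ahead of the robot, y to its left, z up, the work surface at z = 0. Lengths are in mm, angles in rad, forces in N, time in s.
With the tool pointing down it reaches from about 250 to 725 mm from the base axis. Payload 4 kg.
Tool frame: the origin (TCP) lies at the very end of the fingers, on their centre line; the grasp point (between the pads) lies 19 mm behind it; z points along the fingers, y is the direction in which the jaws open and shut (so a half turn about z gives the same grasp; the last joint's range is limited). The gripper opens to 85 mm and grips with 20 to 120 N. Pads are 22 mm wide; open, the fingers measure 114 mm over their backs; the gripper's body (76 mm by 85 mm) begins 54 mm behind the grasp point. The pads swing forward as they close: fully open they stand 13 mm farther back than shut.
Start: joints at [-1.109, 0.241, 0.005, 1.335, 0, 1.571], TCP at [222.778, -447.626, 210.206] pointing down, gripper open.
Joint ranges: [-2.72, 2.72], [-1.05, 1.87], [-1.09, 1.28], [-1.99, 2.15], [-1.42, 1.44], [-3.14, 3.14]. Speed limits (rad/s): [2.79, 2.79, 3.14, 3.14, 3.14, 3.14].

INTERFACE

Orientations are given as [roll, pitch, yaw] about the fixed x, y, z axes, in that order (R = Rz(yaw) Ry(pitch) Rx(roll)).
In Python, from cell import manip gives the robot as it stands.
- The arm moves only by the tool jog_arm, never from a script. Its argument "targets" is one flat list of numbers, 7 for each row, row after row: the closure, from -1 (fully open) to 1 (shut), then the shift along the tool's x, y, z in cm, then the turn, a rotation vector about the tool's x, y, z in degrees. A call has 1 to 5 rows; each row shifts and turns the pose as measured when the row begins, along the tool's axes as they then stand; what a row does not reach is not made up. A row lasts 1/10 s, in which the tool goes at most 50 mm and 8.59 degrees, less where a joint would pass 70% of its speed; a pose out of reach is approached as far as the arm can. A call is refused whole if a number of a shift passes 5 or a number of a turn 8.59, either way. A call with a gripper value outside its range is refused whole. The fingers move at their own pace and stop on an object; the grip force is fixed at half the most. Time passes only in rows, so rows that do not move let the fingers close. It gives the time, the measured TCP pose, the force and the opening at its end, in the units of the state.
- manip.state(): the state, without advancing time (a new reading comes with each control period).
- manip.capture(name): name is "scene" or "side" or "wrist"; returns a dict with "pixels" (400x640x3 uint8, red, green, blue), "mtx" (3x3 intrinsics, pixels), "camera_from_world" (4x4, takes a point from world to camera coordinates). Camera axes: x right, y down, z forward; pixel columns grow to the right and rows downward; lengths in mm; the calibration is good to about 2 mm. A picture is of the moment at which its call begins. There is no depth.
- manip.sign_off(): hands the job in, once; it reports no verdict.
Trained networks look in a picture, given as the dict that the camera call returned (one of the last four; its "shot" number tells which), for a name from the list of things; names that differ only in an ending like _2 or _b are one class to them, and where a whole thing is asked for, a point or a joint stands for the part that bears it (a point fixed in the world has none). Each returns a list of dicts, best first, with "score" (0 to 1); they miss things now and then, are a little off and sometimes report something else, mostly with a low value. They report only what shows in the picture. A call takes as long as a camera call. They do not tell look-alikes from the thing itself.
- manip.find_in(picture, thing): "location" ([x, y, z] in mm, in world coordinates, good to about 4 mm: the middle of the surface that is visible of it).
- manip.spot_point(picture, thing): "location" ([x, y, z] in mm, in world coordinates, good to about 4 mm: a listed point, or the origin of a listed thing).
The state is a dict: "time_s": time; "joints": joint angles; "dq": joint speeds; "effort": joint torques, N m; "tcp_pos": TCP position; "ee_rot": TCP orientation; "ft_force": force on the tool from outside, world axes, zero at the start; "ft_torque": the same for the moment, N m; "gripper_width": finger opening in mm.
Only numpy, scipy, OpenCV 4.12 (cv2) and the standard library are available. Lean on these libraries where they do the work, as an engineer would, in place of code of your own. Each camera call takes 0.05 s, during which the arm holds its last target.

TASK

Set up this drawing for the pencil-test camera: lift the drawing board out of the slotted wooden block, set it gently on the easel's tray, centred, leaning back flat against the rest with the drawing towards the camera, and let go of it. Then draw the camera post straight up in its sleeve, without forcing it sideways or pulling it right out, until the whole yellow ring has just come clear of the collar, and finish while still holding the post steady there, camera facing the board as before, so that a colleague can tighten the clamp screw. Leave the sketchbook, pencil cup, highlighter and eraser where they are.

Things in the scene. Friction and masses are not known exactly. Their poses are not given: they have to be found in the camera images.
- board: dark wooden drawing board, 10 mm thick (x) x 200 mm wide (y) x 160 mm high (z), 0.15 to 0.3 kg; a picture on white paper covers its front face, which looks to its own -x. Origin: centre of its bottom edge; z runs up to the top edge. It starts upright in one of the block's two slots and sticks 122 mm out of it
- board_top (a point): centre of the board's top edge (160 mm above its origin)
- block: fixed beech block 140 x 130 x 48 mm high with two parallel slots along its y, 70 mm apart (at x = -35 and +35 mm), 13 mm wide, 38 mm deep (slot floors 10 mm above the desk); the board stands in one, the sketchbook in the other, at random. Origin: centre of its underside, on the desk
- sketchbook: bystander: blue sketchbook 10 x 160 x 112 mm high upright in the other slot. Origin: centre of its bottom edge
- easel: fixed wooden easel 170 mm wide (y); front looks to its own -x (to the camera stand). Its flat rest leans back (to +x) 20 degrees from upright; a tray square to the rest stands out 28 mm and ends in a lip 10 mm high. The rest reaches 100 mm up the slope from the seat line; the board's upper 60 mm stands above it. Origin: on the desk straight below the seat line
- easel_seat (a point): middle of the seat line where the front face of the rest meets the top of the tray, 22 mm above the desk (x = 0, y = 0 of the easel). A seated board has its bottom rear edge here, its z axis parallel to the rest
- easel_rest (a point): point on the front face of the rest, mid width, 80 mm up the slope from the seat line
- stand: fixed heavy camera stand: round base 124 mm across, 12 mm high, and an upright black sleeve with an aluminium collar (38 mm across) at its top, bore 18 mm, mouth 108 mm above the desk, bore floor 12 mm above the desk. Its clamp screw is slack. Origin: on the desk on the bore's axis; z up, -x roughly towards the easel
- stand_mouth (a point): centre of the bore's mouth, at the top of the collar
- post: loose aluminium camera post: 16 mm rod 195 mm long, 0.2 to 0.42 kg, starts at the bottom of the bore (96 mm in), falls back if let go. At 106 to 130 mm up a black cross clamp 30 mm square; its arm holds a black camera (70 mm wide) 62 to 102 mm out on the post's -x side. Take hold of the bare rod above the clamp (130 to 195 mm up). Origin: centre of its lower end; z along the rod
- post_top (a point): centre of the post's upper end, 195 mm above its origin
- post_ring (a point): centre of the yellow ring round the post, 8 mm tall, 45 mm above the post's origin; at the start hidden in the sleeve 51 mm below the mouth. The ring is just clear once the post has risen 55 mm
- post_lens (a point): centre of the camera's lens, 101 mm from the rod's axis on the post's -x side
- cup: bystander: grey pencil cup, 72 mm across, 90 mm high (pencils to 150 mm). Origin: centre of its underside
- highlighter: bystander: pink and yellow highlighter 85 x 22 x 14 mm lying flat. Origin: centre of its underside
- eraser: bystander: white and blue eraser 43 x 20 x 13 mm. Origin: centre of its underside
Mind the look-alikes: they are no part of the job. There is more than one size of the easel; the job needs the middle-sized.

How it is judged:
By the outcome, as a careful person would: the job done as asked, in the order asked, and still so for the second after the job is handed in, while the arm keeps its last pose, push and grip.
It also fails if it takes over 50 s, if anything falls off the work surface, if the arm or the gripper's body presses on something with over 40 N, if the wrist force passes 120 N, or if a joint passes its speed limit or range.

## Working session

There is one attempt and no reset: what is moved stays moved. The work goes in short steps, Python scripts to look and compute and a tool call to move; the robot and the scene stay as the last step left them, time stands still between calls to the robot, and variables do not carry over. Pictures are saved under pics/ and viewed, and the job is handed in when it is done.

Besides the shell and the picture viewer there is one more tool, called after ">>>" as name(argument=value, ...) on one line, values as JSON. jog_arm: Moves the arm, as the interface text tells. Its arguments: {"type":"object","properties":{"targets":{"type":"array"}},"required":["targets"]}

```bash
ls; mkdir -p pics; python3 - <<'E'
from cell import manip
import cv2
s=manip.state();print({k:s[k] for k in s})
for n in ["scene","side","wrist"]:
    p=manip.capture(n)
    cv2.imwrite(f"pics/{n}0.png",p["pixels"][:,:,::-1])
    print(n,p["mtx"].tolist(),p["camera_from_world"].round(3).tolist())
    if n!="wrist":
        for t in ["board","block","easel","stand","post","sketchbook","cup"]:
            for r in manip.spot_point(p,t)[:4]: print(t,r["score"],r["location"])
        for t in ["board_top","easel_seat","easel_rest","stand_mouth","post_top","post_lens"]:
            for r in manip.spot_point(p,t)[:4]: print(t,r["score"],r["location"])
E
```

```text
pics
{'time_s': 0.0, 'joints': array([-1.10897986e+00,  2.41370280e-01,  3.71489270e-03,  1.33518482e+00,
        2.53879720e-05,  1.57076759e+00]), 'dq': array([ 1.18753111e-03,  2.34050163e-04, -9.33559275e-05, -2.79708842e-03,
        1.10286700e-03, -2.69264376e-03]), 'effort': array([-8.29135352e-04, -3.72323227e+01,  2.52405506e+01,  1.71891181e-02,
        1.58115367e-04, -1.35590730e-05]), 'tcp_pos': array([ 222.4947741 , -447.01564078,  209.3307528 ]), 'ee_rot': array([-3.13954878e+00, -2.54466482e-05,  4.61845149e-01]), 'ft_force': array([-0.27395839, -0.44201783,  0.23428916]), 'ft_torque': array([-0.03858291, -0.04697012, -0.0295336 ]), 'gripper_width': 85.1392825029086}
scene [[366.82109954006467, 0.0, 319.36906126115025], [0.0, 366.82109954006467, 199.81710902940202], [0.0, 0.0, 1.0]] [[0.775, 0.632, 0.002, -404.533], [0.387, -0.472, -0.792, -89.277], [-0.499, 0.614, -0.611, 1267.119], [0.0, 0.0, 0.0, 1.0]]
board 0.57 [459.0, -284.4, 11.0]
block 0.76 [473.6, -314.9, -4.5]
easel 0.9 [338.7, -5.0, -0.1]
easel 0.79 [594.4, -1.0, -1.6]
easel 0.62 [285.3, 430.3, 0.9]
easel 0
[... 1055 characters left out ...]
nd 0.22 [507.6, 250.9, 108.2]
cup 0.88 [721.0, -243.8, -1.9]
cup 0.69 [467.6, -313.0, 1.7]
board_top 0.82 [455.3, -286.7, 174.6]
easel_seat 0.95 [346.4, -7.0, 14.7]
easel_seat 0.84 [590.9, 4.5, 24.0]
easel_rest 0.81 [593.1, -24.2, 92.9]
easel_rest 0.77 [339.7, -21.9, 61.7]
easel_rest 0.68 [274.4, 388.4, 130.0]
easel_rest 0.53 [719.2, -244.9, 0.2]
stand_mouth 0.6 [510.9, 250.6, 109.1]
post_top 0.67 [510.6, 254.6, 204.2]
post_lens 0.88 [519.5, 150.3, 118.1]
wrist [[320.1345467270787, 0.0, 317.6690559304536], [0.0, 320.1345467270787, 195.33087155251349], [0.0, 0.0, 1.0]] [[0.445, -0.896, 0.001, -499.588], [-0.854, -0.424, 0.301, -38.709], [-0.269, -0.135, -0.954, 380.953], [0.0, 0.0, 0.0, 1.0]]
```

View pics/scene0.png

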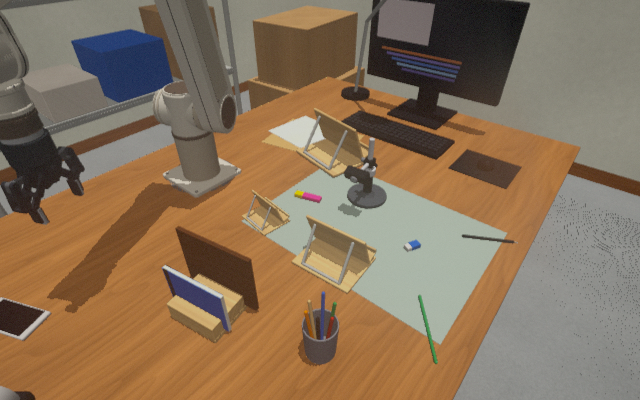

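View pics/side0.png

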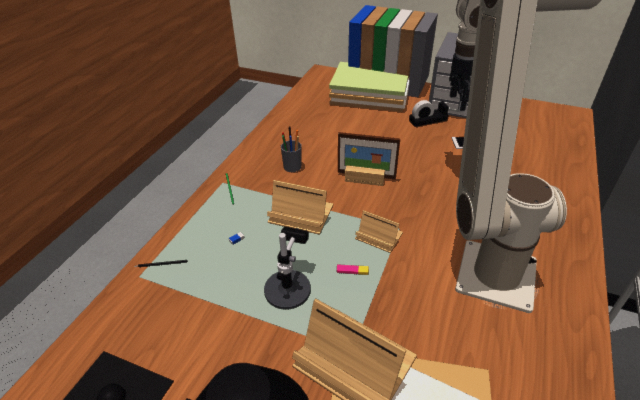

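View pics/wrist0.png

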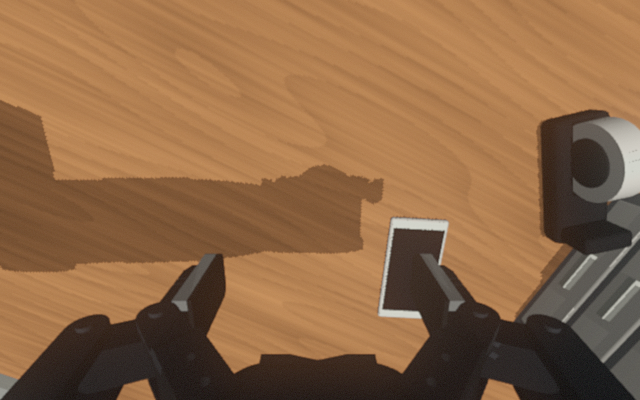

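Three easels: small at scene (265,213), middle at (335,250), large at (333,143). The middle one fits "170 mm, middle-sized" and faces the stand. I'll check it by size, in an enlarged crop.

```bash
cat > h.py <<'E'
import numpy as np, cv2, pickle
from scipy.spatial.transform import Rotation as R
def crop(src,dst,x0,y0,w,h,f):
    im=cv2.imread(src)[y0:y0+h,x0:x0+w]
    im=cv2.resize(im,None,fx=f,fy=f,interpolation=cv2.INTER_CUBIC)
    for i in range(0,w,10):
        cv2.putText(im,str(x0+i),(i*f,8),0,.3,(0,0,255),1) if i%20==0 else None
        cv2.line(im,(i*f,0),(i*f,3 if i%20 else 6),(0,0,255),1)
    for j in range(0,h,10):
        cv2.putText(im,str(y0+j),(0,j*f+4),0,.3,(0,0,255),1) if j%20==0 else None
        cv2.line(im,(0,j*f),(5,j*f),(0,0,255),1)
    cv2.imwrite(dst,im)
def proj(cam,P):
    P=np.atleast_2d(P);T=cam["camera_from_world"];q=P@T[:3,:3].T+T[:3,3]
    q=q@cam["mtx"].T;return q[:,:2]/q[:,2:]
def pose(x,y,z,yaw,pitch=0):
    return R.from_euler('xyz',[0,pitch,yaw]),np.array([x,y,z])
E
python3 - <<'E'
from h import *
from cell import manip
c={}
for n in ["scene","side"]:
    p=manip.capture(n);c[n]={k:p[k] for k in("mtx","camera_from_world","pixels")}
pickle.dump(c,open("cams.pkl","wb"))
crop("pics/scene0.png","pics/c1.png",160,220,110,125,6)
crop("pics/scene0.png","pics/c2.png",285,205,100,90,7)
crop("pics/side0.png","pics/c3.png",325,120,90,75,8)
crop("pics/side0.png","pics/c4.png",255,170,90,75,8)
E
```

```text
(no output)
```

View pics/c1.png

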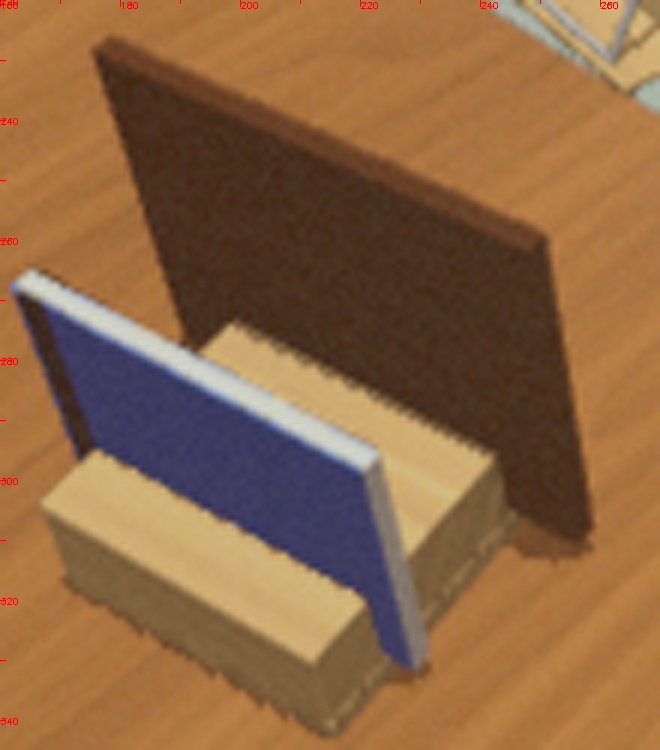

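View pics/c2.png

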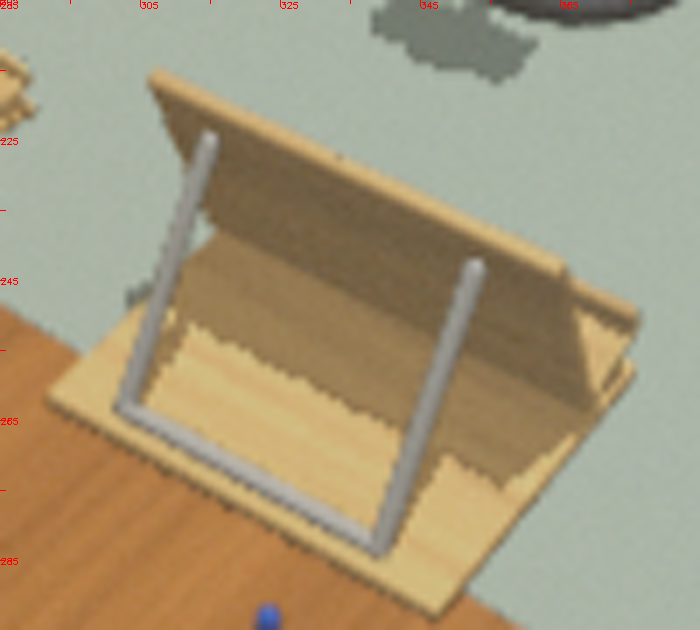

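View pics/c3.png

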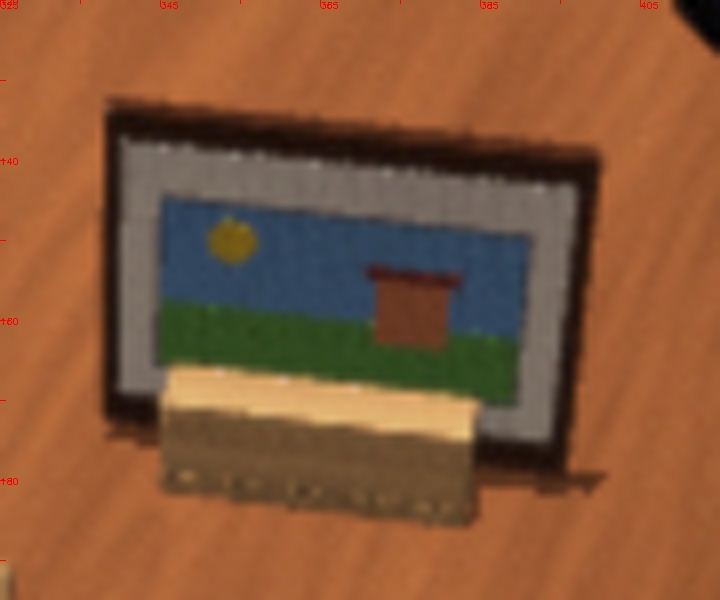

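View pics/c4.png

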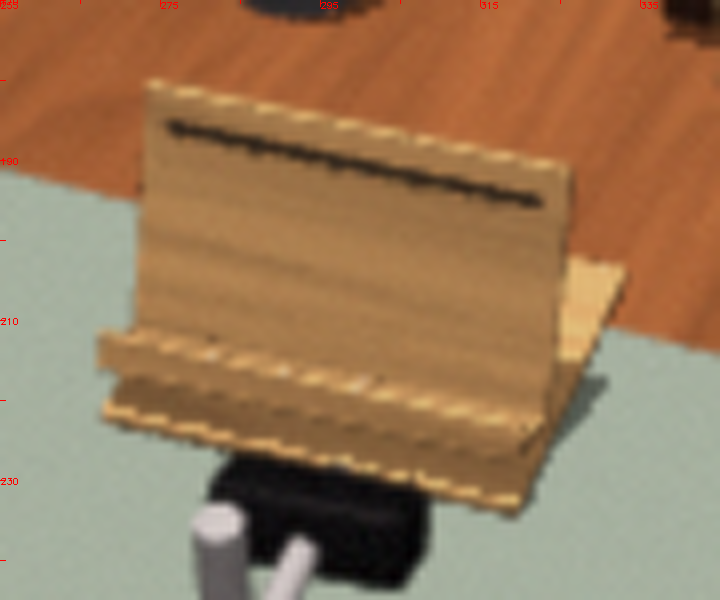

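The scene crop confirms the middle easel at (335,250), and the board's drawing faces +y towards the stand, the right way up in the side view (367,155). Now I'll fit poses by least squares.

```bash
cat > fit.py <<'E'
from h import *
from scipy.optimize import least_squares
c=pickle.load(open("cams.pkl","rb"))
def world(p,z,L,):
    return R.from_euler('z',p[2]).apply(L)+[p[0],p[1],z]
def fit(obs,z,p0,extra=[]):
    L={n:np.array([o[1] for o in obs if o[0]==n],float) for n in c}
    U={n:np.array([o[2] for o in obs if o[0]==n],float) for n in c}
    def f(p):
        q=np.concatenate([p,])
        return np.concatenate([(proj(c[n],world(p,z,L[n]))-U[n]).ravel() for n in c if len(L[n])])
    r=least_squares(f,p0,loss='soft_l1')
    return r.x,np.round(f(r.x).reshape(-1,2),1).tolist()
b=[("scene",(5,-100,160),(175.8,228.8)),("scene",(-5,-100,160),(179.2,226.3)),("scene",(5,100,160),(248.3,262)),("scene",(-5,100,160),(251.2,259.5)),
("side",(-5,100,0),(338.4,172.2)),("side",(-5,-100,0),(395.2,178.5)),("side",(5,100,160),(338.4,132.2)),("side",(5,-100,160),(400,138.5))]
print("board",*fit(b,10,[460,-285,-1.57]))
s,k=np.sin(np.radians(20)),np.cos(np.radians(20))
e=[("side",(100*s,85,22+100*k),(273.5,181.2)),("side",(100*s,-85,22+100*k),(326,190.6)),
("scene",(100*s,85,22+100*k),(366.4,242.4)),("scene",(100*s,-85,22+100*k),(307.6,215))]
print("easel",*fit(e,0,[594,2,-1.57]))
# widths: back base corner distance
def onplane(n,u,z):
    T=c[n]["camera_from_world"];d=T[:3,:3].T@np.linalg.solve(c[n]["mtx"],[*u,1]);o=-T[:3,:3].T@T[:3,3]
    return o+d*(z-o[2])/d[2]
A=onplane("scene",(291.4,262.1),0);B=onplane("scene",(347.4,293.3),0);print("base back",A,B,np.hypot(*(B-A)[:2]),np.arctan2(*(B-A)[1::-1])-np.pi/2)
A=onplane("side",(268.1,221.9),0);B=onplane("side",(319.6,234.4),0);print("base front",A,B,np.hypot(*(B-A)[:2]),np.arctan2(*(A-B)[1::-1])-np.pi/2)
E
python3 fit.py
```

```text
board [ 462.42380039 -281.63733165   -1.40723167] [[-0.9, -1.1], [-0.8, -1.3], [-0.4, -0.0], [-0.1, -0.8], [-2.2, -0.3], [-0.9, 0.6], [-1.3, -1.1], [-1.0, -0.7]]
easel [594.94062674   1.07701793  -1.50584255] [[-0.3, -0.6], [-0.9, -1.0], [-1.6, -1.5], [-0.8, -0.2]]
base back [ 5.15458538e+02 -1.05879494e+02 -1.13686838e-13] [684.94274948 -94.93624508   0.        ] 169.8371358387631 -1.5063178793477254
base front [ 6.73479293e+02  3.76983183e+01 -1.13686838e-13] [504.51039081  30.30043834   0.        ] 169.1307739178701 -1.5270417764014952
```

```bash
cat > plan.py <<'E'
import sys
from h import *
from cell import manip
# usage: plan.py x y z yaw tilt(deg about tool x) nrows closure
def Rt(yaw,tilt): return R.from_euler('xyz',[np.pi,0,yaw])*R.from_euler('x',tilt,degrees=True)
def go(x,y,z,yaw,tilt,n=None,g=-1):
    s=manip.state();p=s["tcp_pos"];r=R.from_euler('xyz',s["ee_rot"])
    P=np.array([x,y,z]);Q=Rt(yaw,tilt)
    rv=(r.inv()*Q).as_rotvec();d=P-p
    m=max(np.linalg.norm(d)/46,np.degrees(np.linalg.norm(rv))/8);n=n or int(np.ceil(m))
    print("t",round(s["time_s"],2),"p",p.round(1),"rpy",s["ee_rot"].round(3),"F",s["ft_force"].round(1),"w",round(s["gripper_width"],1),"n",n,"min",round(m,1),"tot tool mm",r.inv().apply(d).round(1),"deg",np.degrees(rv).round(1))
    rows=[]
    for i in range(n):
        ri=r*R.from_rotvec(rv*i/n)
        rows+=[g,*np.round(ri.inv().apply(d/n)/10,2),*np.round(np.degrees(rv)/n,2)]
        if i%5==4 or i==n-1: print(rows);rows=[]
if __name__=="__main__":
    a=[float(v) for v in sys.argv[1:]]
    go(*a[:5],n=int(a[5]) if len(a)>5 and a[5] else None,g=a[6] if len(a)>6 else -1)
E
python3 plan.py 462 -282 215 0.164 0
```

```text
t 1.55 p [ 222.8 -447.6  210.2] rpy [-3.142  0.     0.462] F [-0.5 -0.3  0.2] w 85.2 n 7 min 6.3 tot tool mm [288.  -41.7  -4.8] deg [-0.   0.  17.1]
[-1, np.float64(4.11), np.float64(-0.6), np.float64(-0.07), np.float64(-0.0), np.float64(0.0), np.float64(2.44), -1, np.float64(4.08), np.float64(-0.77), np.float64(-0.07), np.float64(-0.0), np.float64(0.0), np.float64(2.44), -1, np.float64(4.05), np.float64(-0.94), np.float64(-0.07), np.float64(-0.0), np.float64(0.0), np.float64(2.44), -1, np.float64(4.0), np.float64(-1.11), np.float64(-0.07), np.float64(-0.0), np.float64(0.0), np.float64(2.44), -1, np.float64(3.95), np.float64(-1.28), np.float64(-0.07), np.float64(-0.0), np.float64(0.0), np.float64(2.44)]
[-1, np.float64(3.9), np.float64(-1.45), np.float64(-0.07), np.float64(-0.0), np.float64(0.0), np.float64(2.44), -1, np.float64(3.83), np.float64(-1.61), np.float64(-0.07), np.float64(-0.0), np.float64(0.0), np.float64(2.44)]
```

>>> jog_arm(targets=[-1,4.1,-0.6,-0.07,0,0,2.4,-1,4.1,-0.8,-0.07,0,0,2.4,-1,4.0,-0.9,-0.07,0,0,2.4,-1,4.0,-1.1,-0.07,0,0,2.4,-1,4.0,-1.3,-0.07,0,0,2.4])

```text
time_s: 2.05
tcp_pos: [395.5, -330.9, 213.7]
ee_rot: [3.139, 0.001, 0.231]
ft_force: [-0.6, -1.0, -0.0]
gripper_width: 85.3
```

```bash
sed -i 's/rows+=\[g,\*np.round(ri.inv().apply(d\/n)\/10,2),\*np.round(np.degrees(rv)\/n,2)\]/rows+=[g]+[float(v) for v in np.round(np.r_[ri.inv().apply(d\/n)\/10,np.degrees(rv)\/n],2)]/' plan.py; python3 plan.py 462 -282 215 0.164 0
```

```text
t 2.05 p [ 395.5 -330.9  213.7] rpy [3.139e+00 1.000e-03 2.310e-01] F [-0.6 -1.  -0. ] w 85.3 n 2 min 1.8 tot tool mm [ 75.9 -32.4  -1.4] deg [0.1 0.  3.8]
[-1, 3.79, -1.62, -0.07, 0.06, 0.02, 1.91, -1, 3.74, -1.75, -0.07, 0.06, 0.02, 1.91]
```

>>> jog_arm(targets=[-1,3.8,-1.6,-0.07,0.1,0,1.9,-1,3.8,-1.8,-0.07,0.1,0,1.9,-1,0,0,0,0,0,0])

```text
time_s: 2.35
tcp_pos: [469.1, -276.4, 215.0]
ee_rot: [-3.141, -0.001, 0.167]
ft_force: [0.1, -1.1, -0.4]
gripper_width: 85.3
```

```bash
python3 - <<'E'
from h import *
from cell import manip
p=manip.capture("wrist");im=p["pixels"][:,:,::-1].copy()
pickle.dump({k:p[k] for k in p},open("w1.pkl","wb"))
s=manip.state();print(s["tcp_pos"],s["ee_rot"])
for t in ["board_top","board"]:
    for r in manip.spot_point(p,t)[:3]: print(t,r)
q=R.from_euler('z',-1.407).apply([[a,b,160] for a in(-5,5) for b in(-100,100)])+[462.4,-281.6,10]
for u in proj(p,q): print(u); cv2.circle(im,tuple(int(v) for v in u),3,(0,0,255),1)
cv2.imwrite("pics/w1.png",im)
E
```

```text
[ 467.31804673 -277.64879818  214.92176358] [-3.14093485e+00  1.89392176e-04  1.65639123e-01]
board_top {'location': [460.1, -281.0, 170.4], 'score': 0.78}
board_top {'location': [464.5, -280.3, 12.9], 'score': 0.62}
board {'location': [462.2, -280.7, 13.7], 'score': 0.96}
board {'location': [468.8, -315.8, -3.8], 'score': 0.47}
[317.06567133 336.56239421]
[317.6661945   68.23699075]
[329.56891452 336.58619826]
[333.98628442  68.27921942]
```

View pics/w1.png

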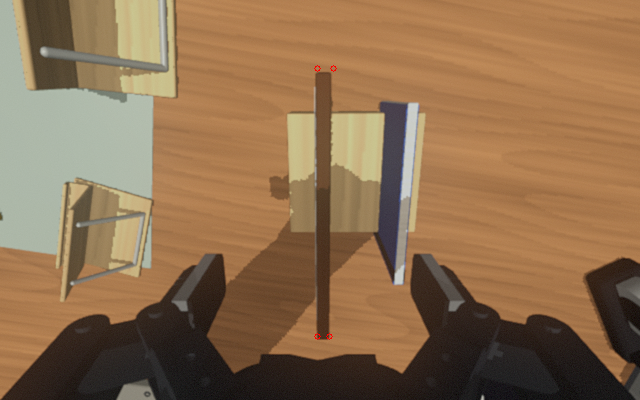

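The board's top edge shows at (323, 72–337), aligned with the tool and on my fit within 1–2 px along x; its far end at row 72 rather than 68 puts the centre about 2 mm nearer. Going down.

```bash
python3 plan.py 460.5 -281.7 134 0.165 0 4
```

```text
t 2.5 p [ 465.1 -279.4  215. ] rpy [-3.141e+00  1.000e-03  1.620e-01] F [-0.7 -0.6  0.4] w 85.8 n 4 min 1.8 tot tool mm [-4.8  1.6 81. ] deg [-0.   0.1 -0.2]
[-1, -0.12, 0.04, 2.03, -0.01, 0.02, -0.04, -1, -0.12, 0.04, 2.03, -0.01, 0.02, -0.04, -1, -0.12, 0.04, 2.03, -0.01, 0.02, -0.04, -1, -0.12, 0.04, 2.03, -0.01, 0.02, -0.04]
```

>>> jog_arm(targets=[-1,0,0,0,0,0,0,-1,-0.1,0,2.0,0,0,0,-1,-0.1,0,2.0,0,0,0,-1,-0.1,0,2.0,0,0,0,-1,0,0,0,0,0,0])

```text
time_s: 3.0
tcp_pos: [457.2, -285.5, 155.1]
ee_rot: [3.14, -0.0, 0.151]
ft_force: [-0.1, -0.5, -0.7]
gripper_width: 85.0
```

```bash
python3 plan.py 460.5 -281.7 134 0.165 0 1
```

```text
t 3.0 p [ 457.2 -285.5  155.1] rpy [ 3.14  -0.     0.151] F [-0.1 -0.5 -0.7] w 85.0 n 1 min 0.5 tot tool mm [ 3.9 -3.3 21.1] deg [ 0.1 -0.  -0.8]
[-1, 0.39, -0.33, 2.11, 0.12, -0.01, -0.78]
```

>>> jog_arm(targets=[-1,0.4,-0.3,1.0,0,0,-0.8,-1,0,0,1.0,0,0,0,-1,0,0,0,0,0,0,-1,0,0,0,0,0,0])

```text
time_s: 3.4
tcp_pos: [460.6, -284.3, 136.2]
ee_rot: [3.137, -0.003, 0.162]
ft_force: [0.6, 0.4, 0.5]
gripper_width: 85.3
```

```bash
python3 plan.py 460.5 -281.7 134 0.165 0 1
```

```text
t 3.4 p [ 460.6 -284.3  136.2] rpy [ 3.137e+00 -3.000e-03  1.620e-01] F [0.6 0.4 0.5] w 85.3 n 1 min 0.1 tot tool mm [ 0.3 -2.5  2.2] deg [ 0.3 -0.2 -0.1]
[-1, 0.03, -0.25, 0.22, 0.26, -0.16, -0.14]
```

>>> jog_arm(targets=[-1,0,-0.25,0.2,0.2,-0.1,0,-0.4,0,0,0,0,0,0,0,0,0,0,0,0,0,0.3,0,0,0,0,0,0,0.5,0,0,0,0,0,0])

```text
time_s: 3.9
tcp_pos: [461.5, -281.9, 135.7]
ee_rot: [3.139, -0.003, 0.163]
ft_force: [1.0, -0.6, 0.5]
gripper_width: 28.2
```

>>> jog_arm(targets=[1,0,0,0,0,0,0,1,0,0,0,0,0,0,1,0,0,0,0,0,0,1,0,0,0,0,0,0])

```text
time_s: 4.3
tcp_pos: [461.8, -282.0, 136.1]
ee_rot: [3.138, -0.004, 0.163]
ft_force: [-0.0, 0.2, 0.8]
gripper_width: 8.1
```

>>> jog_arm(targets=[1,0,0,0,0,0,0,1,0,0,-0.5,0,0,0,1,0,0,-1.0,0,0,0])

```text
time_s: 4.6
tcp_pos: [460.1, -281.1, 149.7]
ee_rot: [3.142, -0.0, 0.163]
ft_force: [-0.0, -0.3, -1.8]
gripper_width: 8.2
```

```bash
python3 - <<'E'
from h import *
from cell import manip
p=manip.capture("side");cv2.imwrite("pics/s1.png",p["pixels"][:,:,::-1])
crop("pics/s1.png","pics/s1c.png",300,80,140,110,5)
s=manip.state();print(s["gripper_width"],s["ft_force"],s["tcp_pos"],s["ee_rot"])
E
```

```text
8.279268794702737 [ 0.62849629 -0.19372088  0.14706773] [ 461.24927456 -281.75262534  152.03484847] [ 3.13918252e+00 -3.02788670e-03  1.63269341e-01]
```

View pics/s1c.png

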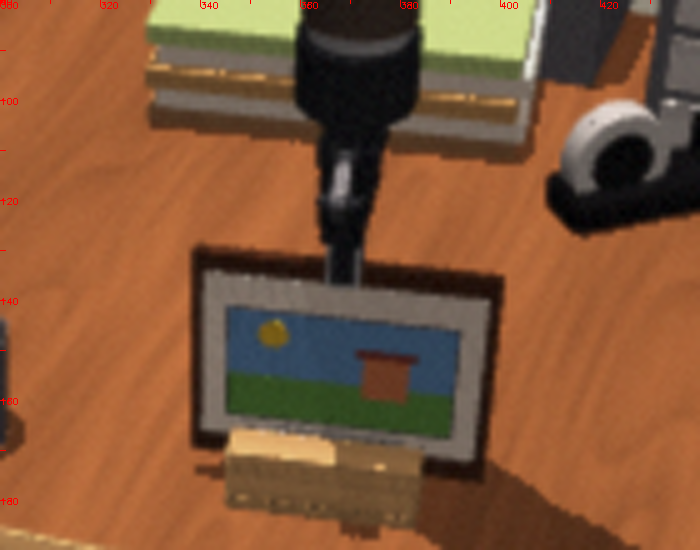

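>>> jog_arm(targets=[1,0,0,-2.0,0,0,0,1,0,0,-3.0,0,0,0,1,0,0,-4.0,0,0,0,1,0,0,-3.0,0,0,0,1,0,0,0,0,0,0])

```text
time_s: 5.15
tcp_pos: [460.2, -281.3, 277.6]
ee_rot: [3.139, -0.002, 0.163]
ft_force: [-0.1, -0.7, -1.3]
gripper_width: 8.0
```

```bash
cat > seat.py <<'E'
import sys
from h import *
import plan
up,out=float(sys.argv[1]),float(sys.argv[2]);n=int(sys.argv[3]) if len(sys.argv)>3 else None
sh=float(sys.argv[4]) if len(sys.argv)>4 else 0   # shift along easel y
yaw=float(sys.argv[5]) if len(sys.argv)>5 else -1.50
S=np.array([595,1.1,22.]);ex=np.array([np.cos(yaw),np.sin(yaw),0]);ey=np.array([-np.sin(yaw),np.cos(yaw),0]);z=np.array([0,0,1.])
s,k=np.sin(np.radians(20)),np.cos(np.radians(20));u=s*ex+k*z;nn=-k*ex+s*z
from cell import manip
p=manip.state()["tcp_pos"]-S
print("now up %.1f out %.1f side %.1f"%(p@u-126,p@nn-5,p@ey))
P=S+(126+up)*u+(5+out)*nn+sh*ey
print("target",P)
plan.go(*P,yaw+np.pi/2,20,n,1)
E
python3 seat.py 140 8
```

```text
now up 207.2 out -173.3 side -154.4
target [600.57135779 -77.46405581 276.40449899]
t 5.15 p [ 460.2 -281.3  277.6] rpy [ 3.139e+00 -2.000e-03  1.630e-01] F [-0.1 -0.7 -1.3] w 8.0 n 6 min 5.4 tot tool mm [ 171.6 -178.3    1.2] deg [20.1  0.8  5.3]
[1, 2.86, -2.97, 0.02, 3.35, 0.13, 0.88, 1, 2.81, -3.01, 0.2, 3.35, 0.13, 0.88, 1, 2.77, -3.03, 0.38, 3.35, 0.13, 0.88, 1, 2.72, -3.05, 0.57, 3.35, 0.13, 0.88, 1, 2.67, -3.05, 0.75, 3.35, 0.13, 0.88]
[1, 2.62, -3.04, 0.94, 3.35, 0.13, 0.88]
```

>>> jog_arm(targets=[1,1.5,-1.5,0,1.7,0.1,0.4,1,2.8,-3.0,0.2,3.4,0.1,0.9,1,2.8,-3.0,0.4,3.4,0.1,0.9,1,2.7,-3.0,0.6,3.4,0.1,0.9,1,2.7,-3.0,0.8,3.4,0.1,0.9])

```text
time_s: 5.65
tcp_pos: [566.8, -127.8, 272.6]
ee_rot: [-2.871, -0.002, 0.082]
ft_force: [0.4, -0.1, -0.6]
gripper_width: 8.2
```

```bash
python3 seat.py 140 8
```

```text
now up 152.8 out -38.3 side -37.3
target [600.57135779 -77.46405581 276.40449899]
t 5.65 p [ 566.8 -127.8  272.6] rpy [-2.871e+00 -2.000e-03  8.200e-02] F [ 0.4 -0.1 -0.6] w 8.2 n 2 min 1.3 tot tool mm [ 37.8 -46.7   9.1] deg [4.5 0.1 0.7]
[1, 1.89, -2.33, 0.46, 2.25, 0.04, 0.33, 1, 1.88, -2.33, 0.55, 2.25, 0.04, 0.33]
```

>>> jog_arm(targets=[1,1.8,-2.3,0.4,2.2,0,0.3,1,1.6,-2.0,0.4,2.0,0,0.3,1,0,0,0,0,0,0,1,0,0,0,0,0,0])

```text
time_s: 6.05
tcp_pos: [599.0, -76.7, 269.6]
ee_rot: [-2.792, 0.011, 0.077]
ft_force: [0.4, 0.3, -1.7]
gripper_width: 7.7
```

```bash
python3 seat.py 70 8
python3 - <<'E'
from h import *
from cell import manip
for n in ["scene","side","wrist"]:
    p=manip.capture(n);cv2.imwrite(f"pics/{n}2.png",p["pixels"][:,:,::-1])
    if n=="wrist":
        pickle.dump({k:p[k] for k in p},open("w2.pkl","wb"))
        print([ (r["score"],r["location"]) for r in manip.spot_point(p,"easel_seat")])
    else: print([ (r["score"],r["location"]) for r in manip.spot_point(p,"board")])
crop("pics/side2.png","pics/side2c.png",230,90,140,130,5)
crop("pics/scene2.png","pics/scene2c.png",260,130,140,130,5)
E
```

```text
now up 133.3 out 6.5 side -1.5
target [598.87780944 -53.58261933 210.62601554]
t 6.05 p [599.  -76.7 269.6] rpy [-2.792  0.011  0.077] F [ 0.4  0.3 -1.7] w 7.7 n 2 min 1.4 tot tool mm [ 2.3 -1.4 63.3] deg [-0.   0.7  0.1]
[1, 0.11, -0.07, 3.16, -0.02, 0.35, 0.07, 1, 0.09, -0.07, 3.16, -0.02, 0.35, 0.07]
[(0.58, [592.3, -36.8, 151.9])]
[(0.63, [595.0, -36.0, 150.1])]
[(0.62, [288.0, 427.9, 30.2]), (0.61, [595.2, 2.0, 23.2])]
```

View pics/wrist2.png

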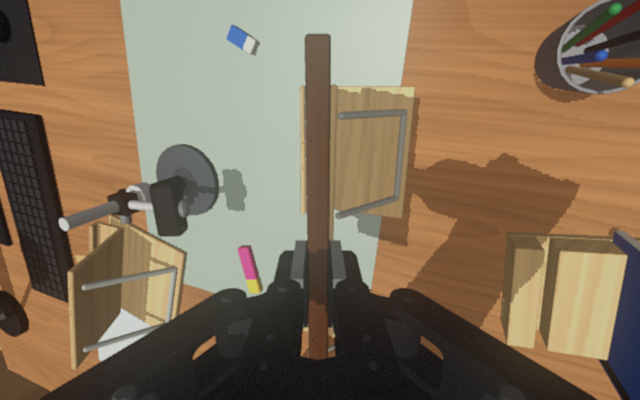

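View pics/side2c.png

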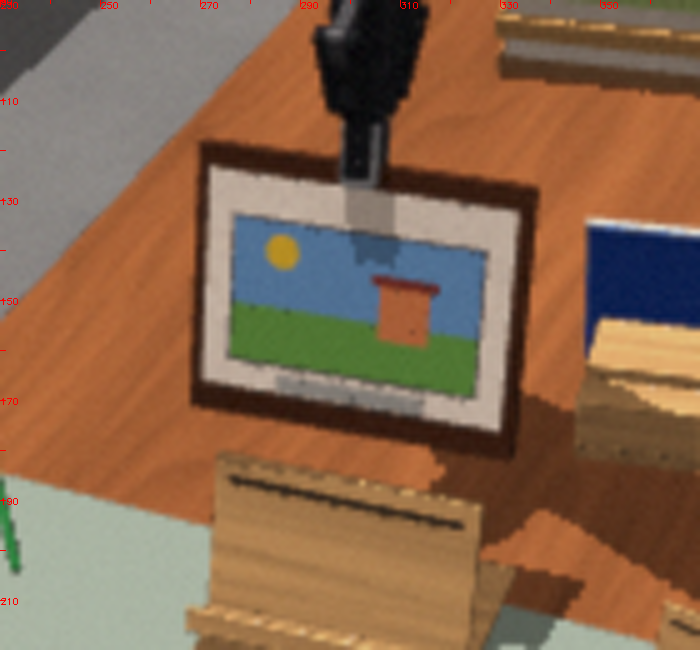

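View pics/scene2c.png

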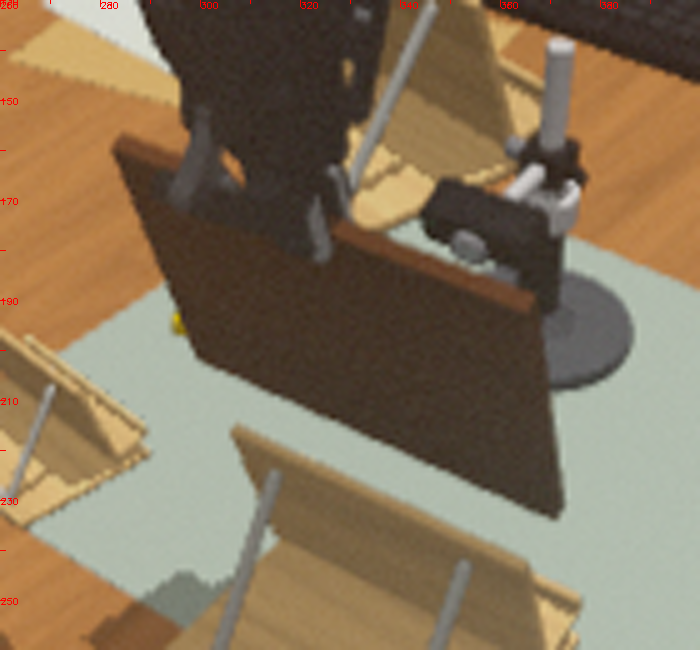

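```bash
cat > fit2.py <<'E'
from h import *
from scipy.optimize import least_squares
c=pickle.load(open("cams.pkl","rb"))
def px(off,f,p): return np.array(p)/f+off-0.4
def rotw(p): return R.from_euler('z',p[3])*R.from_euler('y',p[4])*R.from_euler('x',p[5])
def fitb(obs,p0):
    def f(p):
        return np.concatenate([proj(c[n],rotw(p).apply(L)+p[:3])[0]-u for n,L,u in obs])
    r=least_squares(f,p0,loss='soft_l1');return r.x,f(r.x).reshape(-1,2).round(1).tolist()
if __name__=="__main__":
    s=lambda p:px((230,90),5,p);q=lambda p:px((260,130),5,p)
    o=[("side",(-5,100,0),s((191,406))),("side",(-5,-100,0),s((513,459))),("side",(5,100,160),s((202,140))),("side",(5,-100,160),s((538,187))),
    ("scene",(-5,-100,160),q((120,133))),("scene",(5,-100,160),q((113,150))),("scene",(5,100,160),q((530,312))),("scene",(-5,100,160),q((537,293))),
    ("scene",(5,-100,0),q((199,360))),("scene",(5,100,0),q((556,520)))]
    x,e=fitb(o,[595,-36,150,-1.5,.35,0]);print(x.round(3),e)
    # easel with same convention, tilt fixed 20
    s=lambda p:px((255,170),8,p);q=lambda p:px((285,205),7,p)
    o=[("side",(0,85,100),s((148,90))),("side",(0,-85,100),s((568,165))),("scene",(0,85,100),q((570,262))),("scene",(0,-85,100),q((158,70)))]
    def f(p):
        r=R.from_euler('z',p[2])*R.from_euler('y',np.radians(20))
        return np.concatenate([proj(c[n],r.apply(L)+[p[0],p[1],22])[0]-u for n,L,u in o])
    r=least_squares(f,[595,1,-1.5]);print(r.x,r.fun.reshape(-1,2).round(1).tolist())
E
python3 fit2.py; python3 -c "
from cell import manip
s=manip.state();print(s['tcp_pos'],s['ee_rot'],s['time_s'],s['gripper_width'])"
```

```text
[ 5.92436e+02 -3.28830e+01  1.50869e+02 -1.48700e+00  3.56000e-01
 -1.40000e-02] [[-1.1, 0.6], [-0.9, 0.8], [-0.2, -0.1], [-0.2, -0.3], [0.1, -0.3], [-1.2, -0.4], [-0.7, 0.1], [0.5, -0.0], [-1.0, 0.1], [0.1, 0.2]]
[594.21276981   1.08628797  -1.50275041] [[-1.1, -1.0], [-0.2, 0.1], [-0.1, -0.4], [-0.7, -0.6]]
[598.96285613 -77.38947874 271.48038667] [-2.79199     0.00815262  0.07522162] 6.35 8.168366421306594
```

```bash
sed -i 's/S=np.array(\[595,/S=np.array([594.5,/' seat.py; python3 seat.py 25 8 4 3.5
```

```text
now up 135.3 out 6.5 side -1.1
target [600.78033224 -37.9826871  168.3398476 ]
t 6.35 p [599.  -77.4 271.5] rpy [-2.792  0.008  0.075] F [ 0.1  0.1 -1.4] w 8.2 n 4 min 2.4 tot tool mm [  5.6  -1.5 110.3] deg [-0.   0.5  0.1]
[1, 0.14, -0.04, 2.76, -0.01, 0.13, 0.02, 1, 0.13, -0.04, 2.76, -0.01, 0.13, 0.02, 1, 0.13, -0.04, 2.76, -0.01, 0.13, 0.02, 1, 0.12, -0.04, 2.76, -0.01, 0.13, 0.02]
```

>>> jog_arm(targets=[1,0.2,0,2.0,0,0.2,0,1,0.15,0,2.8,0,0.2,0,1,0.15,0,2.8,0,0.1,0,1,0.1,0,1.8,0,0,0,1,0,0,0,0,0,0])

```text
time_s: 6.85
tcp_pos: [602.8, -47.9, 184.1]
ee_rot: [-2.796, -0.008, 0.067]
ft_force: [-0.7, -0.8, -1.7]
gripper_width: 8.5
```

```bash
python3 seat.py 15 8 2 3.5
```

```text
now up 43.3 out 4.0 side 4.8
target [600.53839676 -34.57105332 158.94292139]
t 6.85 p [602.8 -47.9 184.1] rpy [-2.796 -0.008  0.067] F [-0.7 -0.8 -1.7] w 8.5 n 2 min 0.6 tot tool mm [-1.5 -4.1 28.3] deg [ 0.2 -0.5 -0.1]
[1, -0.08, -0.21, 1.41, 0.1, -0.26, -0.04, 1, -0.07, -0.2, 1.41, 0.1, -0.26, -0.04]
```

>>> jog_arm(targets=[1,-0.1,-0.4,0.7,0.2,-0.3,0,1,0,0,1.0,0,-0.2,0,1,0,0,0.5,0,0,0,1,0,0,0,0,0,0])

```text
time_s: 7.25
tcp_pos: [602.3, -37.7, 166.8]
ee_rot: [-2.794, -0.004, 0.068]
ft_force: [-0.4, -0.4, -1.6]
gripper_width: 8.1
```

```bash
python3 seat.py 8 6 2 3.5
python3 - <<'E'
from h import *
from cell import manip
for n in ["scene","side"]:
    p=manip.capture(n);cv2.imwrite(f"pics/{n}3.png",p["pixels"][:,:,::-1])
crop("pics/side3.png","pics/side3c.png",240,140,120,100,6)
crop("pics/scene3.png","pics/scene3c.png",275,170,120,120,5)
E
```

```text
now up 23.5 out 7.7 side 5.0
target [600.50198437 -34.05758702 151.68103276]
t 7.25 p [602.3 -37.7 166.8] rpy [-2.794 -0.004  0.068] F [-0.4 -0.4 -1.6] w 8.1 n 2 min 0.3 tot tool mm [-1.6  1.6 15.5] deg [ 0.1 -0.3 -0.1]
[1, -0.08, 0.08, 0.78, 0.05, -0.14, -0.04, 1, -0.08, 0.08, 0.78, 0.05, -0.14, -0.04]
```

View pics/side3c.png

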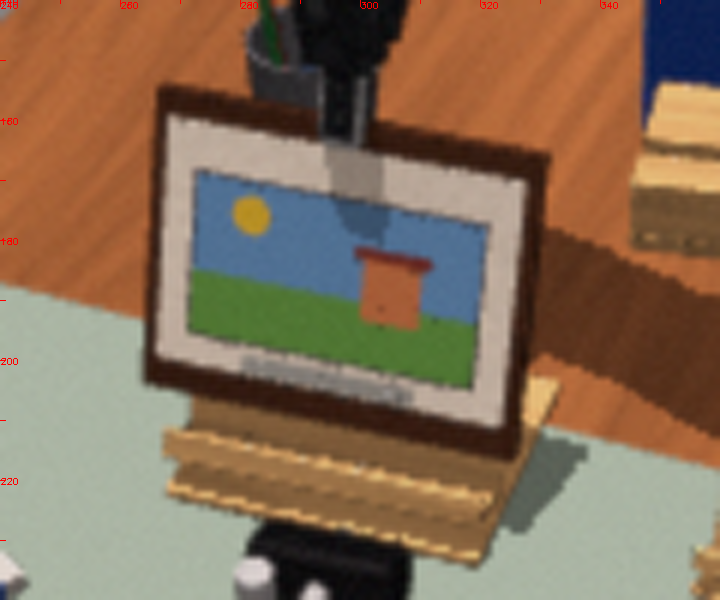

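View pics/scene3c.png

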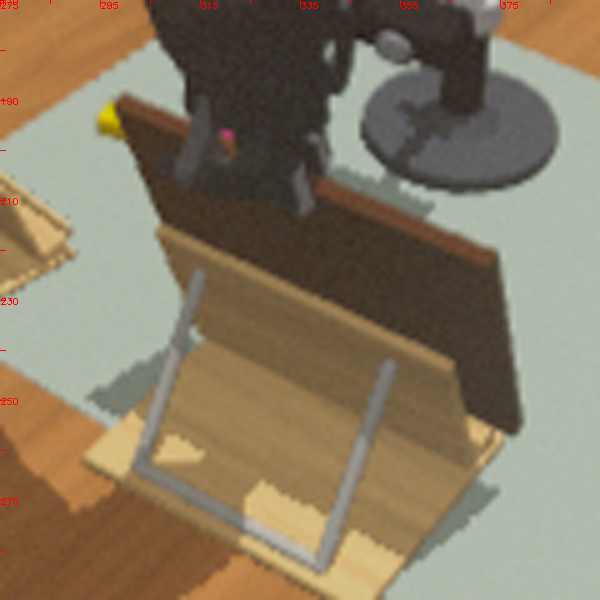

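>>> jog_arm(targets=[1,-0.2,0.1,0.6,0,-0.2,0,1,0,0,0.4,0,0,0,1,0,0,0.2,0,0,0,1,0,0,0,0,0,0])

```text
time_s: 7.75
tcp_pos: [600.9, -35.2, 155.8]
ee_rot: [-2.795, -0.003, 0.068]
ft_force: [0.7, 0.7, -2.7]
gripper_width: 8.2
```

```bash
python3 seat.py 0 6 2 3.0
```

```text
now up 12.2 out 6.3 side 3.8
target [599.8096885 -31.3636486 144.1634918]
t 7.75 p [600.9 -35.2 155.8] rpy [-2.795 -0.003  0.068] F [ 0.7  0.7 -2.7] w 8.2 n 2 min 0.3 tot tool mm [-0.8  0.2 12.2] deg [ 0.1 -0.2 -0.1]
[1, -0.04, 0.01, 0.61, 0.07, -0.11, -0.03, 1, -0.04, 0.01, 0.61, 0.07, -0.11, -0.03]
```

Now small steps to contact.

>>> jog_arm(targets=[1,-0.1,0,0.4,0,-0.1,0,1,0,0,0.3,0,0,0,1,0,0,0,0,0,0])

```text
time_s: 8.05
tcp_pos: [599.6, -32.7, 148.6]
ee_rot: [-2.795, -0.002, 0.069]
ft_force: [-0.0, -0.2, -2.0]
gripper_width: 7.8
```

>>> jog_arm(targets=[1,0,0,0.2,0,0,0,1,0,0,0.1,0,0,0,1,0,0,0,0,0,0])

```text
time_s: 8.35
tcp_pos: [599.6, -31.6, 145.5]
ee_rot: [-2.795, -0.002, 0.069]
ft_force: [-0.5, -0.8, -1.2]
gripper_width: 8.5
```

```bash
python3 seat.py 0 6 2 3.0
```

```text
now up 1.3 out 6.3 side 2.8
target [599.8096885 -31.3636486 144.1634918]
t 8.35 p [599.6 -31.6 145.5] rpy [-2.795e+00 -2.000e-03  6.900e-02] F [-0.5 -0.8 -1.2] w 8.5 n 2 min 0.0 tot tool mm [0.2 0.3 1.3] deg [ 0.1 -0.1 -0.1]
[1, 0.01, 0.01, 0.07, 0.07, -0.06, -0.03, 1, 0.01, 0.01, 0.07, 0.07, -0.06, -0.03]
```

>>> jog_arm(targets=[1,0,0,0.1,0,0,0,1,0,0,0.1,0,0,0,1,0,0,0,0,0,0])

```text
time_s: 8.65
tcp_pos: [599.6, -31.2, 144.5]
ee_rot: [-2.796, -0.002, 0.069]
ft_force: [0.2, 0.6, -1.6]
gripper_width: 7.8
```

>>> jog_arm(targets=[1,0,0,0.1,0,0,0,1,0,0,0.1,0,0,0,1,0,0,0,0,0,0])

```text
time_s: 8.95
tcp_pos: [599.7, -31.2, 144.3]
ee_rot: [-2.797, -0.004, 0.068]
ft_force: [0.5, 0.5, -1.6]
gripper_width: 8.1
```

>>> jog_arm(targets=[1,0,0,0.2,0,0,0,1,0,0,0.2,0,0,0,1,0,0,0,0,0,0])

```text
time_s: 9.25
tcp_pos: [599.9, -31.6, 144.4]
ee_rot: [-2.799, -0.007, 0.066]
ft_force: [0.2, 0.1, -1.7]
gripper_width: 8.4
```

```bash
python3 seat.py 0 0 2 3.0
python3 - <<'E'
from h import *
from cell import manip
for n in ["scene","side"]:
    p=manip.capture(n);cv2.imwrite(f"pics/{n}4.png",p["pixels"][:,:,::-1])
crop("pics/side4.png","pics/side4c.png",240,150,120,100,6)
crop("pics/scene4.png","pics/scene4c.png",285,190,110,110,6)
E
```

```text
now up 0.3 out 5.9 side 3.0
target [600.20851586 -36.98768067 142.11137094]
t 9.25 p [599.9 -31.6 144.4] rpy [-2.799 -0.007  0.066] F [ 0.2  0.1 -1.7] w 8.4 n 2 min 0.1 tot tool mm [-0.   5.9  0.3] deg [ 0.4 -0.5 -0.1]
[1, -0.0, 0.29, 0.02, 0.19, -0.24, -0.06, 1, -0.0, 0.29, 0.01, 0.19, -0.24, -0.06]
```

View pics/side4c.png

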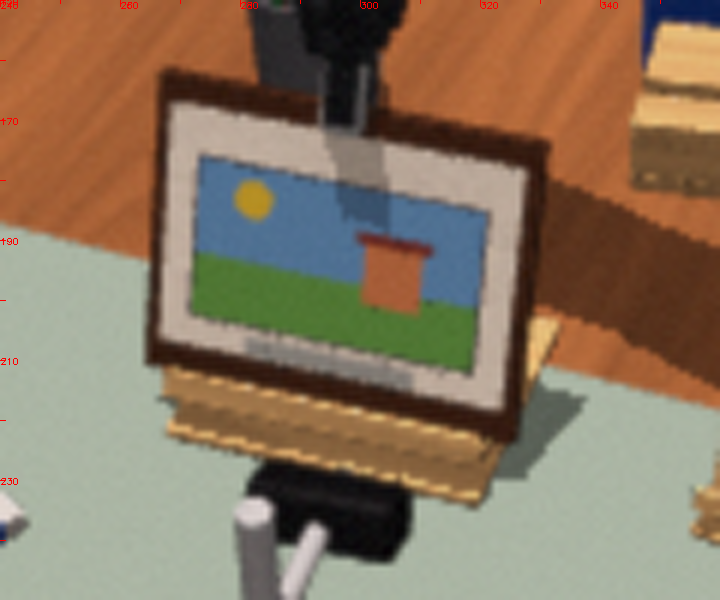

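View pics/scene4c.png

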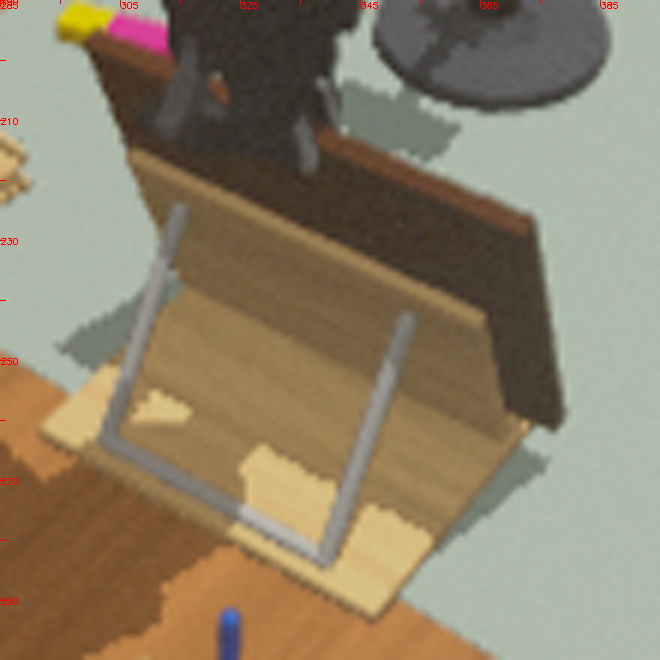

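```bash
python3 - <<'E'
from fit2 import *
s=lambda p:px((240,150),6,p);q=lambda p:px((285,190),6,p)
o=[("side",(-5,100,0),s((148,364))),("side",(-5,-100,0),s((517,441))),("side",(5,100,160),s((163,68))),("side",(5,-100,160),s((549,143))),
("scene",(5,100,160),q((529,234))),("scene",(-5,100,160),q((536,216))),("scene",(5,100,0),q((555,430)))]
x,e=fitb(o,[595,5,25,-1.5,.35,0]);print(x.round(3),e)
S=np.array([594.2,1.1,22]);r=R.from_euler('z',-1.503)*R.from_euler('y',np.radians(20))
print("bottom rear edge centre in seat frame",r.inv().apply(rotw(x).apply([5,0,0])+x[:3]-S).round(1))
from cell import manip
s=manip.state();print(s["ft_force"],s["ft_torque"],s["effort"],s["tcp_pos"],s["ee_rot"],s["time_s"])
E
```

```text
[ 5.94788e+02  1.02290e+01  2.51820e+01 -1.48400e+00  3.40000e-01
  1.00000e-03] [[-0.8, 0.7], [-0.3, 0.5], [-0.1, -0.1], [0.1, -1.3], [-0.7, 0.1], [0.3, -0.5], [-0.4, 0.5]]
bottom rear edge centre in seat frame [-4.6  1.3 -0.1]
[ 0.77529066 -0.51266798  1.09322781] [-0.48946222 -0.12649862 -0.13955539] [ 3.12407557e-01 -4.97438121e+01  2.33182669e+01  1.21797971e+00
  1.10704556e+00 -8.96289741e-03] [600.21510392 -31.38705565 144.0657186 ] [-2.79888893 -0.00759751  0.06625393] 9.35
```

```bash
python3 - <<'E'
from fit2 import *
S=np.array([594.2,1.1,22]);r=R.from_euler('z',-1.503)*R.from_euler('y',np.radians(20))
im=cv2.imread("pics/side4.png")
f=6
big=cv2.resize(im[180:240,240:350],None,fx=7,fy=7,interpolation=cv2.INTER_CUBIC)
def line(a,b,col):
    u=proj(c["side"],r.apply([a,b])+S); u=((u+.5-[240,180])*7).astype(int)
    cv2.line(big,tuple(int(v) for v in u[0]),tuple(int(v) for v in u[1]),col,1)
    print(a,b,proj(c["side"],r.apply([a,b])+S).round(1).tolist())
line((-28,85,10),(-28,-85,10),(0,0,255))
line((-28,85,0),(-28,-85,0),(0,255,0))
line((-14,100,0),(-14,-100,0),(255,0,0))
line((-14,100,4),(-14,-100,4),(255,0,255))
cv2.imwrite("pics/ov.png",big)
E
```

```text
(-28, 85, 10) (-28, -85, 10) [[266.9, 210.2], [319.8, 221.7]]
(-28, 85, 0) (-28, -85, 0) [[266.7, 213.2], [319.5, 224.7]]
(-14, 100, 0) (-14, -100, 0) [[264.1, 210.6], [325.7, 223.9]]
(-14, 100, 4) (-14, -100, 4) [[264.2, 209.4], [325.8, 222.7]]
```

View pics/ov.png

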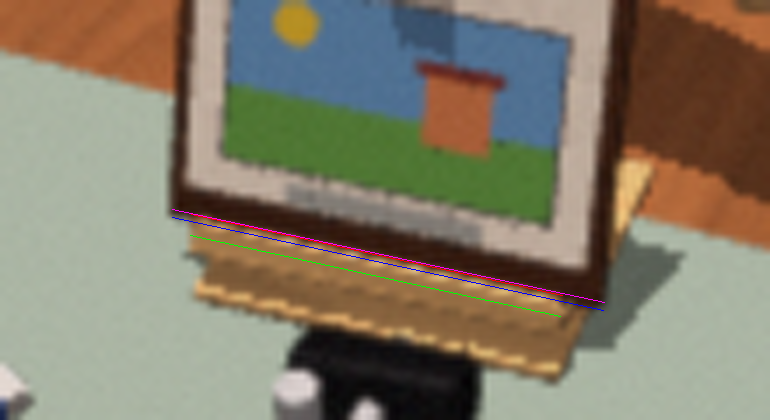

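The board's corners beyond the lip sit at the tray height (overlay within 1 px), light contact shown. Now moving it back to the rest.

>>> jog_arm(targets=[1,0,0.2,-0.15,0.2,-0.3,0,1,0,0.2,0,0.1,-0.1,0,1,0,0,0,0,0,0])

```text
time_s: 9.65
tcp_pos: [600.2, -35.5, 142.9]
ee_rot: [-2.793, 0.001, 0.07]
ft_force: [-0.9, -2.4, 2.6]
gripper_width: 7.9
```

```bash
python3 seat.py 0 0 2 3.0
```

```text
now up 0.2 out 1.7 side 3.1
target [600.20851586 -36.98768067 142.11137094]
t 9.65 p [600.2 -35.5 142.9] rpy [-2.793e+00  1.000e-03  7.000e-02] F [-0.9 -2.4  2.6] w 7.9 n 2 min 0.0 tot tool mm [-0.1  1.7  0.2] deg [ 0.   0.1 -0.1]
[1, -0.0, 0.08, 0.01, 0.0, 0.03, -0.05, 1, -0.0, 0.08, 0.01, 0.0, 0.03, -0.05]
```

>>> jog_arm(targets=[1,0,0.15,0,0,0,0,1,0,0.15,0,0,0,0,1,0,0,0,0,0,0])

```text
time_s: 9.95
tcp_pos: [600.4, -36.8, 142.5]
ee_rot: [-2.788, 0.001, 0.069]
ft_force: [-1.6, -0.4, 2.2]
gripper_width: 8.0
```

```bash
python3 seat.py 0 0 2 3.0
```

```text
now up 0.3 out 0.3 side 3.2
target [600.20851586 -36.98768067 142.11137094]
t 9.95 p [600.4 -36.8 142.5] rpy [-2.788e+00  1.000e-03  6.900e-02] F [-1.6 -0.4  2.2] w 8.0 n 2 min 0.0 tot tool mm [-0.2  0.3  0.3] deg [-0.3  0.  -0.1]
[1, -0.01, 0.02, 0.01, -0.13, 0.02, -0.06, 1, -0.01, 0.02, 0.01, -0.13, 0.02, -0.06]
```

>>> jog_arm(targets=[1,0,0.15,0.1,0,0,0,1,0,0.15,0.1,0,0,0,1,0,0,0,0,0,0])

```text
time_s: 10.25
tcp_pos: [600.4, -37.0, 142.4]
ee_rot: [-2.784, -0.0, 0.069]
ft_force: [-0.5, 1.5, -1.7]
gripper_width: 8.3
```

```bash
python3 seat.py 0 0 2 3.0
python3 - <<'E'
from h import *
from cell import manip
for n in ["scene","side","wrist"]:
    p=manip.capture(n);cv2.imwrite(f"pics/{n}5.png",p["pixels"][:,:,::-1])
crop("pics/side5.png","pics/side5c.png",240,150,120,100,6)
crop("pics/scene5.png","pics/scene5c.png",285,190,110,110,6)
E
```

```text
now up 0.3 out 0.1 side 3.2
target [600.20851586 -36.98768067 142.11137094]
t 10.25 p [600.4 -37.  142.4] rpy [-2.784 -0.     0.069] F [-0.5  1.5 -1.7] w 8.3 n 2 min 0.1 tot tool mm [-0.2  0.1  0.3] deg [-0.5 -0.1 -0.1]
[1, -0.01, 0.0, 0.02, -0.25, -0.04, -0.06, 1, -0.01, 0.0, 0.02, -0.25, -0.04, -0.06]
```

View pics/side5c.png

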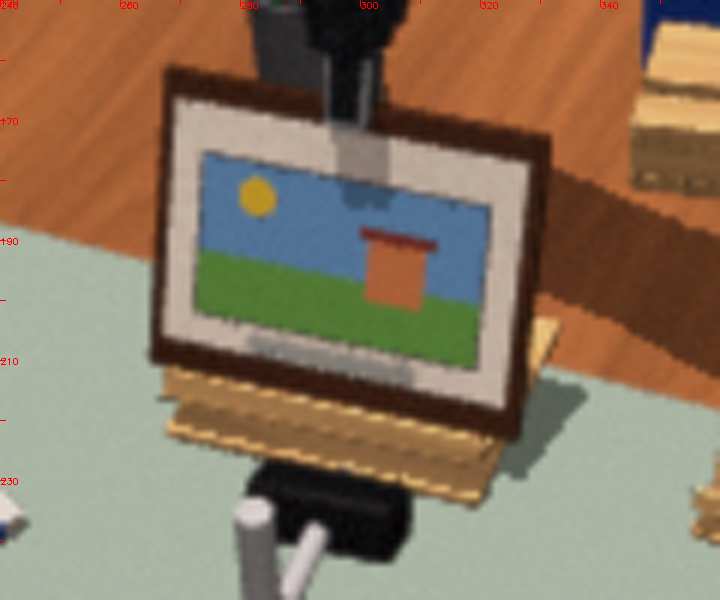

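View pics/scene5c.png

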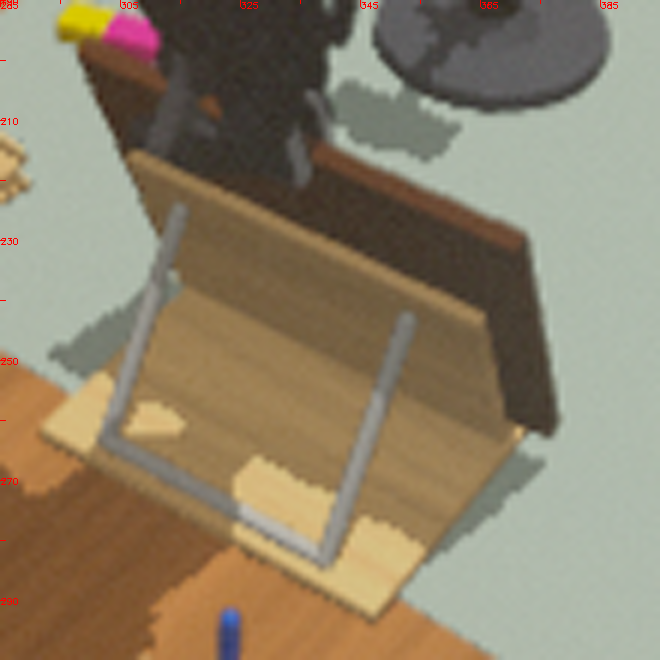

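```bash
python3 - <<'E'
from fit2 import *
s=lambda p:px((240,150),6,p);q=lambda p:px((285,190),6,p)
o=[("side",(-5,100,0),s((150,361))),("side",(-5,-100,0),s((517,439))),("side",(5,100,160),s((167,66))),("side",(5,-100,160),s((550,134))),
("scene",(5,100,160),q((521,249))),("scene",(-5,100,160),q((528,233))),("scene",(5,100,0),q((547,435)))]
x,e=fitb(o,[595,5,25,-1.5,.35,0]);print(x.round(3),e)
S=np.array([594.2,1.1,22]);r=R.from_euler('z',-1.503)*R.from_euler('y',np.radians(20))
print("bottom rear edge centre in seat frame",r.inv().apply(rotw(x).apply([5,0,0])+x[:3]-S).round(1))
E
```

```text
[ 5.93654e+02  9.29100e+00  2.61510e+01 -1.51200e+00  3.65000e-01
 -2.10000e-02] [[-0.4, 0.9], [-0.1, 0.4], [0.0, -0.3], [0.0, -0.7], [-0.7, 0.2], [0.4, -0.7], [-0.1, 0.5]]
bottom rear edge centre in seat frame [-4.1 -0.   1. ]
```

The fit shows the bottom edge dragging ~4 mm out with the tilt slightly over 20°, so I lift a little, straighten, move back and lower again.

>>> jog_arm(targets=[1,-0.05,-0.1,-0.4,-0.6,0,0,1,0,0,-0.3,-0.4,0,0,1,0,0,0,0,0,0])

```text
time_s: 10.7
tcp_pos: [599.9, -38.6, 147.9]
ee_rot: [-2.803, 0.001, 0.069]
ft_force: [0.0, 2.0, -0.6]
gripper_width: 8.1
```

```bash
python3 seat.py 5 0 2 3.0
```

```text
now up 6.0 out 0.5 side 2.6
target [600.3294836  -38.69349756 146.80983404]
t 10.7 p [599.9 -38.6 147.9] rpy [-2.803e+00  1.000e-03  6.900e-02] F [ 0.   2.  -0.6] w 8.1 n 2 min 0.1 tot tool mm [0.4 0.5 1. ] deg [ 0.6  0.  -0.1]
[1, 0.02, 0.03, 0.05, 0.3, 0.02, -0.05, 1, 0.02, 0.03, 0.05, 0.3, 0.02, -0.05]
```

>>> jog_arm(targets=[1,0,0.2,0,0,0,0,1,0,0.2,0,0,0,0,1,0,0,0,0,0,0])

```text
time_s: 11.0
tcp_pos: [600.0, -39.1, 147.7]
ee_rot: [-2.796, 0.001, 0.07]
ft_force: [1.3, 3.9, -0.2]
gripper_width: 8.4
```

```bash
python3 seat.py 0 0 2 3.0
python3 - <<'E'
from h import *
from cell import manip
for n in ["scene","side"]:
    p=manip.capture(n);cv2.imwrite(f"pics/{n}6.png",p["pixels"][:,:,::-1])
crop("pics/side6.png","pics/side6c.png",240,150,120,100,6)
crop("pics/scene6.png","pics/scene6c.png",285,190,110,110,6)
print(manip.state()["ft_force"],manip.state()["ft_torque"])
E
```

```text
now up 5.9 out -0.1 side 2.7
target [600.20851586 -36.98768067 142.11137094]
t 11.0 p [600.  -39.1 147.7] rpy [-2.796e+00  1.000e-03  7.000e-02] F [ 1.3  3.9 -0.2] w 8.4 n 2 min 0.1 tot tool mm [ 0.4 -0.1  5.9] deg [ 0.2  0.  -0.1]
[1, 0.02, -0.0, 0.3, 0.1, 0.02, -0.03, 1, 0.02, -0.0, 0.3, 0.1, 0.02, -0.03]
[-1.12450655  4.77497048  0.84767163] [ 0.84896946  0.09849306 -0.28158791]
```

View pics/side6c.png

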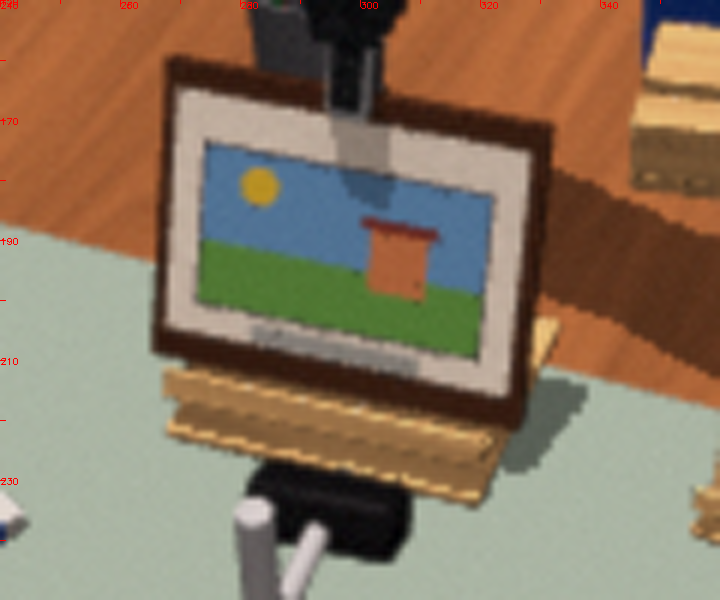

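View pics/scene6c.png

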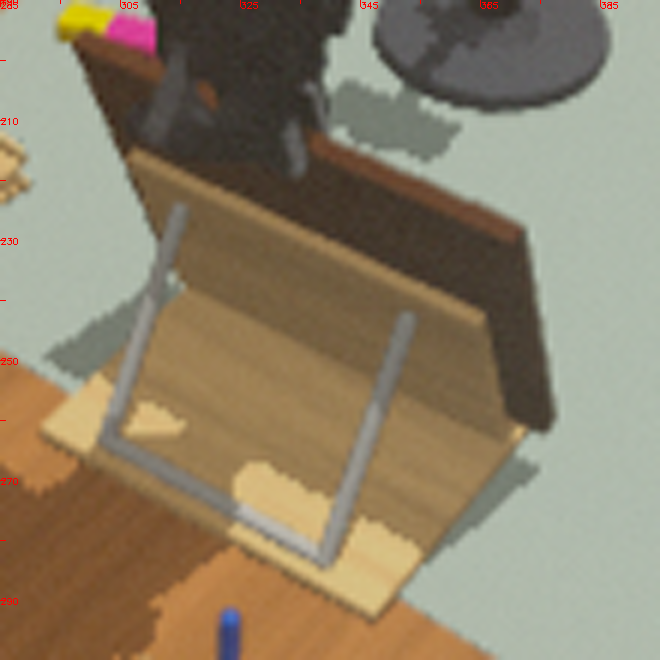

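>>> jog_arm(targets=[1,0.05,0.03,0.3,0.1,0,0,1,0,0,0.2,0,0,0,1,0,0,0.2,0,0,0,1,0,0,0,0,0,0])

```text
time_s: 11.5
tcp_pos: [600.5, -37.4, 142.7]
ee_rot: [-2.795, -0.001, 0.069]
ft_force: [-0.0, 4.2, -0.6]
gripper_width: 8.2
```

```bash
python3 seat.py 0 0 2 3.0
```

```text
now up 0.7 out -0.2 side 3.3
target [600.20851586 -36.98768067 142.11137094]
t 11.5 p [600.5 -37.4 142.7] rpy [-2.795e+00 -1.000e-03  6.900e-02] F [-0.   4.2 -0.6] w 8.2 n 2 min 0.0 tot tool mm [-0.3 -0.2  0.7] deg [ 0.1 -0.1 -0.1]
[1, -0.01, -0.01, 0.04, 0.07, -0.03, -0.04, 1, -0.01, -0.01, 0.04, 0.07, -0.03, -0.04]
```

>>> jog_arm(targets=[1,0,0,0.2,0,0,0,1,0,0,0.2,0,0,0,1,0,0,0,0,0,0])

```text
time_s: 11.8
tcp_pos: [600.3, -37.4, 142.7]
ee_rot: [-2.797, -0.003, 0.067]
ft_force: [-0.9, 5.5, -1.8]
gripper_width: 7.9
```

```bash
python3 seat.py 0 0 2 3.0
python3 - <<'E'
from h import *
from cell import manip
for n in ["scene","side"]:
    p=manip.capture(n);cv2.imwrite(f"pics/{n}7.png",p["pixels"][:,:,::-1])
crop("pics/side7.png","pics/side7c.png",240,150,120,100,6)
print(manip.state()["ft_force"],manip.state()["ft_torque"])
E
```

```text
now up 0.6 out -0.2 side 3.1
target [600.20851586 -36.98768067 142.11137094]
t 11.8 p [600.3 -37.4 142.7] rpy [-2.797 -0.003  0.067] F [-0.9  5.5 -1.8] w 7.9 n 2 min 0.0 tot tool mm [-0.1 -0.2  0.6] deg [ 0.2 -0.3 -0.1]
[1, -0.01, -0.01, 0.03, 0.12, -0.13, -0.06, 1, -0.01, -0.01, 0.03, 0.12, -0.13, -0.06]
[-1.46426539  3.7069942   3.69899495] [ 0.81485     0.37769075 -0.12393461]
```

View pics/side7c.png

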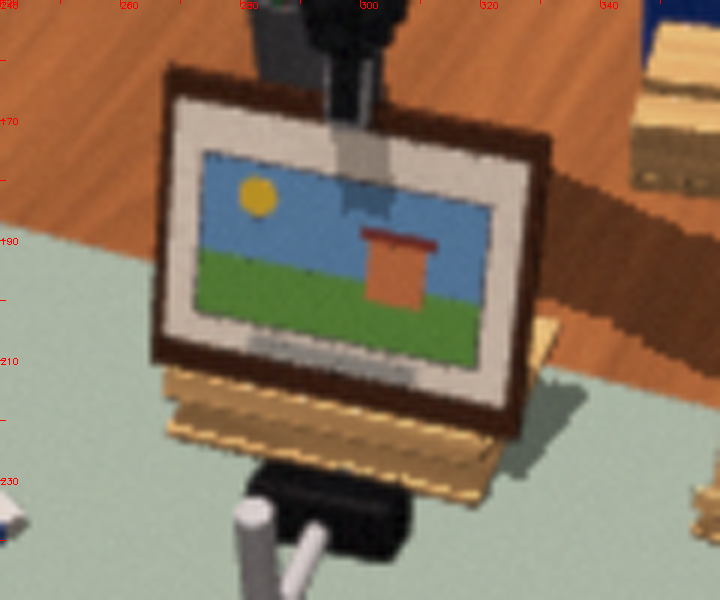

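Seated: contact is felt on both the tray (Fz +3.7) and the rest (Fy +3.7), and height stopped at the predicted value. Releasing.

>>> jog_arm(targets=[0.6,0,0,0,0,0,0,0.3,0,0,0,0,0,0,0,0,0,0,0,0,0,0,0,0,0,0,0,0,0,0,0,0,0,0,0])

```text
time_s: 12.4
tcp_pos: [601.3, -41.4, 139.6]
ee_rot: [-2.805, -0.003, 0.068]
ft_force: [-0.6, 0.1, 0.0]
gripper_width: 42.6
```

```bash
python3 seat.py 0 0 2 3.0
python3 - <<'E'
from h import *
from cell import manip
for n in ["scene","side"]:
    p=manip.capture(n);cv2.imwrite(f"pics/{n}8.png",p["pixels"][:,:,::-1])
crop("pics/side8.png","pics/side8c.png",240,150,120,100,6)
E
```

```text
now up -0.8 out -5.1 side 3.8
target [600.20851586 -36.98768067 142.11137094]
t 12.4 p [601.3 -41.4 139.6] rpy [-2.805 -0.003  0.068] F [-0.6  0.1  0. ] w 42.6 n 2 min 0.1 tot tool mm [-0.8 -5.1 -0.9] deg [ 0.7 -0.2 -0.1]
[1, -0.04, -0.25, -0.04, 0.36, -0.11, -0.05, 1, -0.04, -0.25, -0.04, 0.36, -0.11, -0.05]
```

View pics/side8c.png

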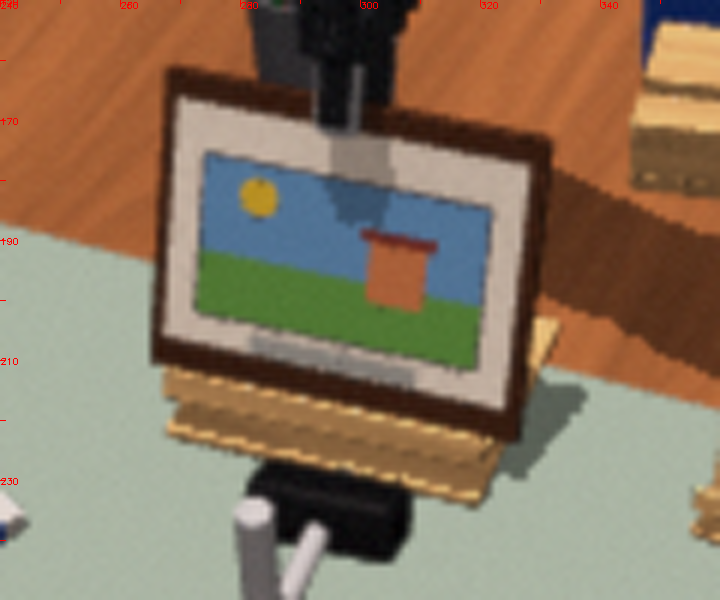

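Board stayed put after release. Backing straight off along the slope.

>>> jog_arm(targets=[0,0,-0.4,-0.5,0,0,0,0,0,0,-2.0,0,0,0,0,0,0,-3.0,0,0,0,0,0,0,-4.0,0,0,0,0,0,0,-2.0,0,0,0])

```text
time_s: 13.0
tcp_pos: [600.7, -74.0, 250.7]
ee_rot: [-2.802, 0.005, 0.071]
ft_force: [-0.4, -0.3, 0.5]
gripper_width: 43.2
```

```bash
python3 - <<'E'
from h import *
from cell import manip
s=manip.state();print(s["tcp_pos"],s["ee_rot"],s["time_s"])
for n in ["scene","side"]:
    p=manip.capture(n);cv2.imwrite(f"pics/{n}9.png",p["pixels"][:,:,::-1])
    for t in ["post_top","stand_mouth","stand"]: print(n,t,[(r["score"],r["location"]) for r in manip.spot_point(p,t)[:2]])
crop("pics/side9.png","pics/side9c.png",230,140,130,180,4)
crop("pics/scene9.png","pics/scene9c.png",285,120,120,180,4)
a=cv2.imread("pics/side9c.png");b=cv2.imread("pics/scene9c.png")
cv2.imwrite("pics/b9.png",np.hstack([a[:700,:400],b[:700,:400]]) if 0 else np.hstack([a[:590,:400],b[:590,:400]]))
E
```

```text
[600.74237977 -73.98191792 250.73107064] [-2.80248746  0.00524589  0.07081902] 13.0
scene post_top [(0.96, [508.4, 252.6, 205.6])]
scene stand_mouth [(0.76, [505.9, 251.2, 101.0])]
scene stand [(0.91, [508.2, 251.8, 1.0])]
side post_top [(0.79, [511.4, 250.0, 205.9])]
side stand_mouth [(0.74, [509.5, 249.7, 110.2]), (0.67, [598.3, 5.8, 22.4])]
side stand [(0.82, [511.8, 251.5, 1.7])]
```

View pics/b9.png

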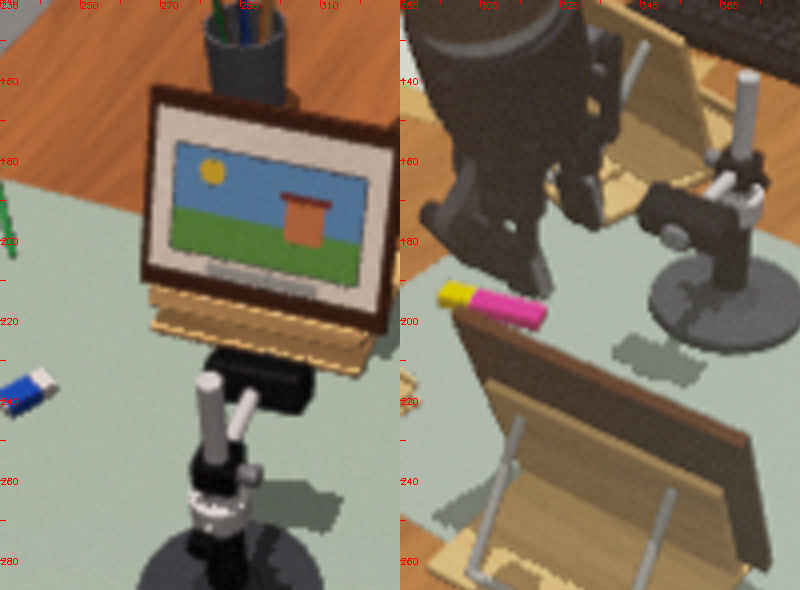

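```bash
python3 - <<'E'
from fit2 import *
from scipy.optimize import least_squares
obs=[("side",(281.9,234.6)),("scene",(371.6,138.9))]
f=lambda p:np.concatenate([proj(c[n],p)[0]-u for n,u in obs])
r=least_squares(f,[509,251,207]);print(r.x,r.fun)
s=lambda p:np.array(p)/4+[230,140]-.4; q=lambda p:np.array([p[0]-400,p[1]])/4+[285,120]-.4
o=[("side",(-5,100,0),s((142,281))),("side",(-5,-100,0),s((386,333))),("side",(5,100,160),s((152,85))),
("scene",(5,100,160),q((743,444))),("scene",(-5,100,160),q((748,433))),("scene",(5,100,0),q((763,568))),("scene",(5,-100,160),q((453,312)))]
x,e=fitb(o,[595,5,25,-1.5,.35,0]);print(x.round(3),e)
S=np.array([594.2,1.1,22]);rr=R.from_euler('z',-1.503)*R.from_euler('y',np.radians(20))
print("bottom rear edge centre in seat frame",rr.inv().apply(rotw(x).apply([5,0,0])+x[:3]-S).round(1))
E
python3 plan.py 509.5 251.3 245 1.69 0
```

```text
[508.91496879 248.50086574 206.16673576] [-0.20661004  0.02209064 -0.24592057 -0.025162  ]
[ 5.92424e+02  9.27100e+00  2.65660e+01 -1.50800e+00  3.69000e-01
 -1.90000e-02] [[-0.6, 0.9], [0.0, 0.2], [0.2, -0.6], [-0.1, 0.5], [0.9, -0.4], [-0.0, 0.5], [-1.5, -0.6]]
bottom rear edge centre in seat frame [-4.3 -1.2  1.4]
t 13.4 p [599.  -72.6 245.3] rpy [-2.8    0.013  0.072] F [ 0.  -0.8  0.6] w 43.1 n 12 min 11.8 tot tool mm [ -66.1 -310.   111.5] deg [-15.7 -15.3 -91.8]
[-1, -0.55, -2.58, 0.93, -1.31, -1.27, -7.65, -1, -0.18, -2.65, 0.88, -1.31, -1.27, -7.65, -1, 0.19, -2.67, 0.82, -1.31, -1.27, -7.65, -1, 0.57, -2.64, 0.75, -1.31, -1.27, -7.65, -1, 0.93, -2.55, 0.67, -1.31, -1.27, -7.65]
[-1, 1.28, -2.42, 0.59, -1.31, -1.27, -7.65, -1, 1.6, -2.24, 0.5, -1.31, -1.27, -7.65, -1, 1.9, -2.02, 0.42, -1.31, -1.27, -7.65, -1, 2.16, -1.75, 0.33, -1.31, -1.27, -7.65, -1, 2.38, -1.46, 0.24, -1.31, -1.27, -7.65]
[-1, 2.56, -1.13, 0.16, -1.31, -1.27, -7.65, -1, 2.69, -0.78, 0.08, -1.31, -1.27, -7.65]
```

```bash
python3 - <<'E'
from h import *
crop("pics/scene9.png","pics/z1.png",345,220,50,55,13)
crop("pics/side9.png","pics/z2.png",255,155,85,70,9)
E
```

```text
(no output)
```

View pics/z1.png

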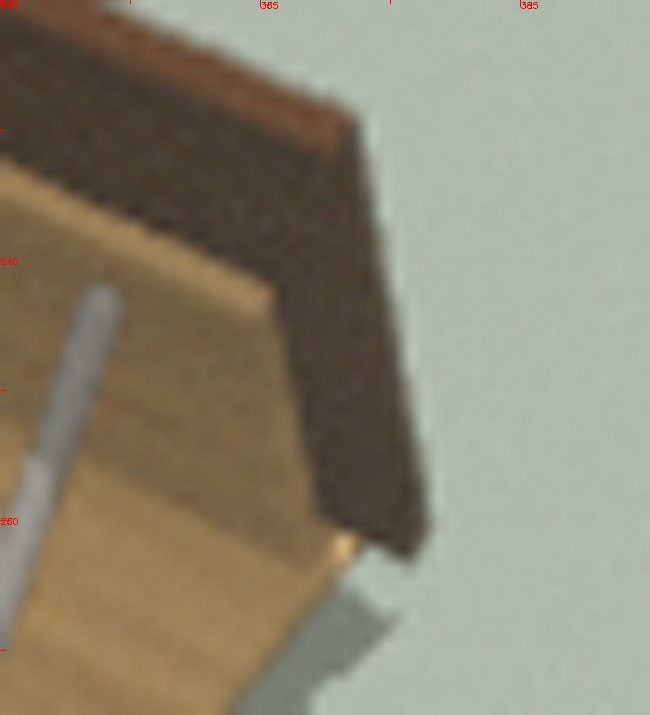

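View pics/z2.png

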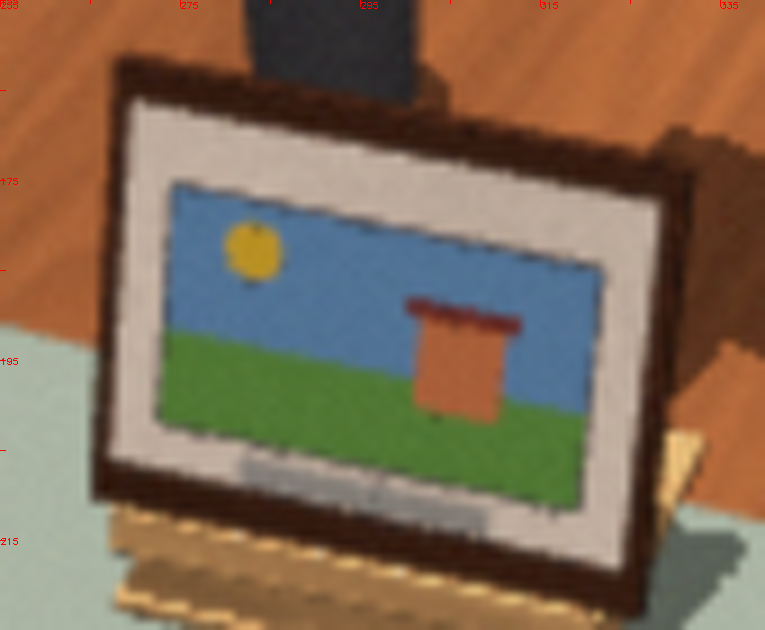

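```bash
python3 - <<'E'
from fit2 import *
S=np.array([594.2,1.1,22]);
r=R.from_euler('z',-1.503)*R.from_euler('y',np.radians(20))
P=lambda n,l:proj(c[n],r.apply(l)+S)[0]
ref=P("scene",(0,85,100))
for dx in (0,-2,-4):
  print(dx,[ (P("scene",(a+dx,100,b))-ref).round(1).tolist() for a,b in((0,160),(0,0),(-10,0),(-10,160))])
print("obs",[4.8,-10.2],[10.5,21],[12.1,18.2],[6.3,-13.5])
for d in (-.01,0,.01): # seat yaw sensitivity, side view vs rest corners
  pass
# solve board pose (seat frame: x,y,z,tilt,yaw,roll) from relative obs scene + abs side
refo=np.array([365.54,241.69])
obs=[("scene",(0,100,160),(4.8,-10.2)),("scene",(0,100,0),(10.5,21)),("scene",(-10,100,0),(12.1,18.2)),("scene",(-10,100,160),(6.3,-13.5))]
def f(p):
    q=R.from_euler('y',p[3])
    return np.concatenate([proj(c[n],r.apply(q.apply(l)+[p[0],p[1],p[2]])+S)[0]-ref-np.array(u) for n,l,u in obs])
s=least_squares(f,[0,0,0,0]);print(s.x,s.fun.reshape(-1,2).round(2).tolist());print(np.sqrt(np.diag(np.linalg.inv(s.jac.T@s.jac)))*.3)
# with x = 0 fixed along (rank check): fix z=0
g=lambda p:f([p[0],p[1],0,p[2]]);s=least_squares(g,[0,0,0]);print(s.x,s.fun.reshape(-1,2).round(2).tolist())
E
```

```text
0 [[3.5, -10.7], [9.1, 21.9], [11.0, 18.7], [5.7, -14.3]]
-2 [[3.9, -11.4], [9.5, 21.2], [11.4, 18.0], [6.2, -15.0]]
-4 [[4.4, -12.1], [9.9, 20.6], [11.8, 17.4], [6.6, -15.7]]
obs [4.8, -10.2] [10.5, 21] [12.1, 18.2] [6.3, -13.5]
[-9.04062898e+00 -2.76694366e+00 -1.52904158e+01  1.41535022e-02] [[-0.31, 0.15], [-0.2, 0.17], [0.09, -0.23], [0.41, -0.1]]
[4.29331696e+00 3.55914587e+00 1.07460420e+01 7.09315532e-03]
[-2.98738548  2.27133313  0.02162195] [[-0.51, 0.09], [-0.02, 0.32], [0.3, -0.15], [0.26, -0.26]]
```

The relative measurement (board corners against the rest's corner, calibration cancelled) suggests the bottom edge is still 2–3 mm out and the tilt about 1° too large. I'll regrip, bring the bottom edge back first with a slightly smaller tilt, and release.

```bash
python3 seat.py 1 -1.5 4 3.1
```

```text
now up 109.1 out 2.0 side -0.7
target [600.43216574 -38.72777834 142.53803334]
t 13.4 p [599.  -72.6 245.3] rpy [-2.8    0.013  0.072] F [ 0.  -0.8  0.6] w 43.1 n 4 min 2.4 tot tool mm [  5.1   2.7 108. ] deg [ 0.4  0.7 -0.2]
[1, 0.13, 0.07, 2.7, 0.1, 0.18, -0.05, 1, 0.12, 0.07, 2.7, 0.1, 0.18, -0.05, 1, 0.11, 0.08, 2.7, 0.1, 0.18, -0.05, 1, 0.1, 0.08, 2.7, 0.1, 0.18, -0.05]
```

>>> jog_arm(targets=[0,0.2,0,2.5,0.3,0.3,0,0,0.2,0,3.0,0.3,0.3,0,0,0.1,0.1,2.5,0.3,0.1,0,0,0,0,1.0,0,0,0,0,0,0,0,0,0,0])

```text
time_s: 13.9
tcp_pos: [599.2, -39.7, 154.2]
ee_rot: [-2.782, 0.006, 0.069]
ft_force: [-0.4, 0.2, 0.3]
gripper_width: 43.0
```

```bash
python3 seat.py 1 -1.5 1 3.1
```

```text
now up 12.3 out 1.7 side 1.8
target [600.43216574 -38.72777834 142.53803334]
t 13.9 p [599.2 -39.7 154.2] rpy [-2.782  0.006  0.069] F [-0.4  0.2  0.3] w 43.0 n 1 min 0.3 tot tool mm [ 1.3  3.3 11.3] deg [-0.6  0.3 -0.2]
[1, 0.13, 0.33, 1.13, -0.6, 0.3, -0.22]
```

>>> jog_arm(targets=[0,0.15,0.2,0.7,0,0.3,0,0,0,0,0.2,0,0,0,0.4,0,0,0,0,0,0,0.6,0,0,0,0,0,0,0.6,0,0,0,0,0,0])

```text
time_s: 14.4
tcp_pos: [602.8, -39.3, 147.7]
ee_rot: [-2.784, -0.004, 0.066]
ft_force: [-0.0, -0.8, -0.5]
gripper_width: 17.0
```

```bash
python3 seat.py 1 -0.5 1 3.1
```

```text
now up 6.1 out -0.5 side 5.4
target [600.36569452 -37.79043967 142.88005348]
t 14.4 p [602.8 -39.3 147.7] rpy [-2.784 -0.004  0.066] F [-0.  -0.8 -0.5] w 17.0 n 1 min 0.1 tot tool mm [-2.3  0.1  5.1] deg [-0.5 -0.3 -0.2]
[1, -0.23, 0.01, 0.51, -0.5, -0.31, -0.15]
```

>>> jog_arm(targets=[0.8,0,0,0,0,0,0,1,0,0,0,0,0,0,1,0,0,0,0,0,0,1,0,0,0,0,0,0])

```text
time_s: 14.8
tcp_pos: [603.0, -39.4, 148.3]
ee_rot: [-2.784, -0.005, 0.066]
ft_force: [0.7, 1.4, -2.0]
gripper_width: 7.2
```

```bash
python3 seat.py 9 0 1 5
```

```text
now up 6.7 out -0.3 side 5.7
target [602.42124776 -39.91667667 150.56860452]
t 14.8 p [603.  -39.4 148.3] rpy [-2.784 -0.005  0.066] F [ 0.7  1.4 -2. ] w 7.2 n 1 min 0.1 tot tool mm [-0.6 -0.3 -2.3] deg [-0.5 -0.4 -0.2]
[1, -0.06, -0.03, -0.23, -0.51, -0.37, -0.16]
```

>>> jog_arm(targets=[1,0,0,-0.3,-0.7,0,0,1,0,0,-0.2,-0.8,0,0,1,0,0,0,-0.5,0,0,1,0,0,0,0,0,0])

```text
time_s: 15.2
tcp_pos: [602.6, -40.3, 152.9]
ee_rot: [-2.82, -0.003, 0.066]
ft_force: [-0.5, 0.4, -1.8]
gripper_width: 8.0
```

```bash
python3 seat.py 9 0 1 5; python3 -c "
from cell import manip
print(manip.state()['ft_torque'])"
```

```text
now up 11.3 out 0.5 side 5.2
target [602.42124776 -39.91667667 150.56860452]
t 15.2 p [602.6 -40.3 152.9] rpy [-2.82  -0.003  0.066] F [-0.5  0.4 -1.8] w 8.0 n 1 min 0.2 tot tool mm [-0.2  0.4  2.3] deg [ 1.6 -0.3 -0.2]
[1, -0.02, 0.04, 0.23, 1.57, -0.27, -0.17]
[-0.2016803   0.01754444 -0.01397353]
```

>>> jog_arm(targets=[1,0,0.15,0,0,0,0,1,0,0.15,0,0,0,0,1,0,0,0,0,0,0])

```text
time_s: 15.5
tcp_pos: [602.7, -41.4, 152.6]
ee_rot: [-2.816, -0.004, 0.067]
ft_force: [-0.9, 2.7, -1.1]
gripper_width: 7.4
```

```bash
python3 seat.py 6 0 1 5; python3 -c "
from cell import manip
print(manip.state()['ft_torque'])"
```

```text
now up 11.4 out -0.7 side 5.1
target [602.34866712 -38.89318653 147.74952666]
t 15.5 p [602.7 -41.4 152.6] rpy [-2.816 -0.004  0.067] F [-0.9  2.7 -1.1] w 7.4 n 1 min 0.2 tot tool mm [-0.2 -0.8  5.4] deg [ 1.4 -0.3 -0.1]
[1, -0.02, -0.08, 0.54, 1.37, -0.28, -0.11]
[ 0.37675552  0.00472204 -0.06944626]
```

>>> jog_arm(targets=[1,0,0.05,0.3,0,0,0,1,0,0.05,0.2,0,0,0,1,0,0,0.2,0,0,0,1,0,0,0,0,0,0])

```text
time_s: 15.9
tcp_pos: [603.2, -40.1, 148.3]
ee_rot: [-2.816, -0.007, 0.066]
ft_force: [-0.3, 4.9, -1.0]
gripper_width: 8.0
```

```bash
python3 seat.py 6 0 1 5; python3 -c "
from cell import manip
print(manip.state()['ft_torque'])"
```

```text
now up 7.0 out -1.0 side 5.7
target [602.34866712 -38.89318653 147.74952666]
t 15.9 p [603.2 -40.1 148.3] rpy [-2.816 -0.007  0.066] F [-0.3  4.9 -1. ] w 8.0 n 1 min 0.2 tot tool mm [-0.7 -1.   1. ] deg [ 1.3 -0.5 -0.1]
[1, -0.07, -0.1, 0.1, 1.33, -0.48, -0.1]
[ 0.55618382  0.10857356 -0.04806069]
```

>>> jog_arm(targets=[1,0,0.05,0.2,0,0,0,1,0,0,0.2,0,0,0,1,0,0,0,0,0,0])

```text
time_s: 16.2
tcp_pos: [603.1, -40.0, 148.3]
ee_rot: [-2.816, -0.01, 0.065]
ft_force: [-1.1, 4.8, -1.6]
gripper_width: 7.7
```

```bash
python3 seat.py 6 0 1 5; python3 - <<'E'
from h import *
from cell import manip
print(manip.state()['ft_torque'])
for n in ["scene","side"]:
    p=manip.capture(n);cv2.imwrite(f"pics/{n}10.png",p["pixels"][:,:,::-1])
crop("pics/scene10.png","pics/z3.png",345,220,50,55,13)
E
```

```text
now up 7.0 out -0.9 side 5.7
target [602.34866712 -38.89318653 147.74952666]
t 16.2 p [603.1 -40.  148.3] rpy [-2.816 -0.01   0.065] F [-1.1  4.8 -1.6] w 7.7 n 1 min 0.2 tot tool mm [-0.7 -0.9  0.9] deg [ 1.4 -0.7 -0.1]
[1, -0.07, -0.09, 0.09, 1.37, -0.68, -0.12]
[ 0.48842881  0.15464626 -0.02641723]
```

View pics/z3.png

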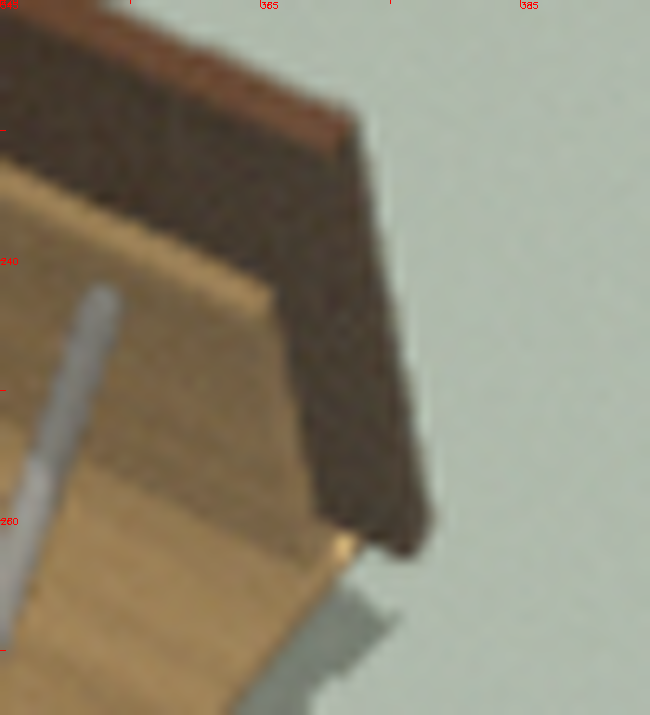

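The board ends at the identical place in the picture (corner at (372,229), bottom (377,263)) although the tool came in 2° steeper, so the rest and tray define its attitude. The apparent 1° is measuring bias. Releasing.

>>> jog_arm(targets=[0.6,0,0,0,0,0,0,0.3,0,0,0,0,0,0,0,0,0,0,0,0,0,0,0,0,0,0,0,0,0,0,0,0,0,0,0])

```text
time_s: 16.8
tcp_pos: [603.9, -43.2, 145.7]
ee_rot: [-2.823, -0.009, 0.064]
ft_force: [0.4, -0.1, 0.5]
gripper_width: 42.7
```

```bash
python3 seat.py 6 0 1 5; python3 - <<'E'
from h import *
from cell import manip
for n in ["scene","side"]:
    p=manip.capture(n);cv2.imwrite(f"pics/{n}11.png",p["pixels"][:,:,::-1])
crop("pics/scene11.png","pics/z4.png",345,220,50,55,13)
E
```

```text
now up 5.6 out -4.8 side 6.2
target [602.34866712 -38.89318653 147.74952666]
t 16.8 p [603.9 -43.2 145.7] rpy [-2.823 -0.009  0.064] F [ 0.4 -0.1  0.5] w 42.7 n 1 min 0.2 tot tool mm [-1.2 -4.8 -0.6] deg [ 1.7 -0.6 -0.2]
[1, -0.12, -0.48, -0.06, 1.73, -0.62, -0.17]
```

View pics/z4.png

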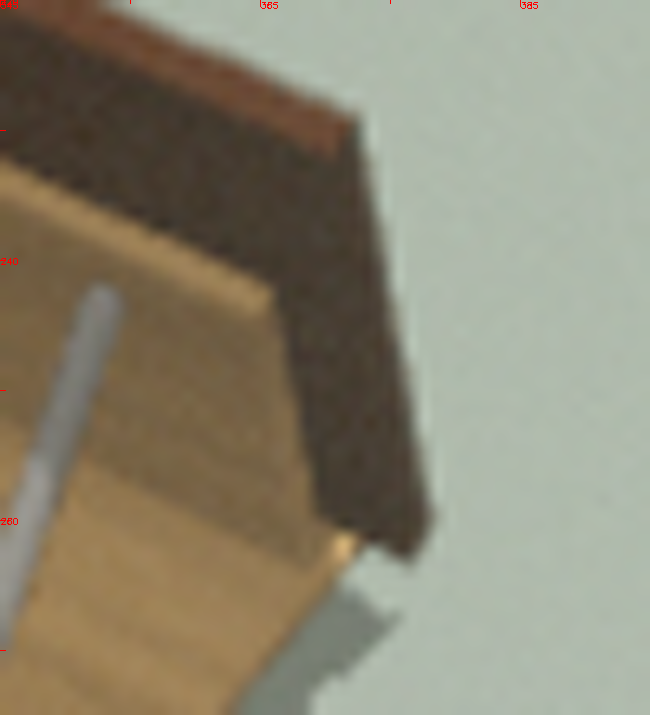

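>>> jog_arm(targets=[0,0,-0.4,-0.5,0,0,0,0,0,0,-2.0,0.5,0,0,0,0,0,-3.0,0,0,0,0,0,0,-3.0,0,0,0,0,0,0,-2.0,0,0,0])

```text
time_s: 17.4
tcp_pos: [602.4, -71.4, 247.5]
ee_rot: [-2.811, -0.002, 0.067]
ft_force: [0.6, 0.7, -0.0]
gripper_width: 42.3
```

```bash
python3 plan.py 509 250.5 250 1.69 0 13
```

```text
t 17.4 p [602.4 -71.4 247.5] rpy [-2.811e+00 -2.000e-03  6.700e-02] F [ 0.6  0.7 -0. ] w 42.3 n 13 min 11.8 tot tool mm [ -71.6 -310.5  103.8] deg [-14.5 -15.4 -92. ]
[-1, -0.55, -2.39, 0.8, -1.12, -1.19, -7.08, -1, -0.24, -2.45, 0.76, -1.12, -1.19, -7.08, -1, 0.08, -2.48, 0.71, -1.12, -1.19, -7.08, -1, 0.4, -2.46, 0.66, -1.12, -1.19, -7.08, -1, 0.72, -2.4, 0.6, -1.12, -1.19, -7.08]
[-1, 1.02, -2.31, 0.54, -1.12, -1.19, -7.08, -1, 1.31, -2.17, 0.47, -1.12, -1.19, -7.08, -1, 1.58, -2.0, 0.4, -1.12, -1.19, -7.08, -1, 1.82, -1.8, 0.33, -1.12, -1.19, -7.08, -1, 2.03, -1.57, 0.25, -1.12, -1.19, -7.08]
[-1, 2.21, -1.31, 0.18, -1.12, -1.19, -7.08, -1, 2.36, -1.03, 0.11, -1.12, -1.19, -7.08, -1, 2.47, -0.73, 0.04, -1.12, -1.19, -7.08]
```

>>> jog_arm(targets=[0,-0.5,-2.4,0.5,-1.1,-1.2,-7.0,-0.3,-0.2,-2.4,0.6,-1.1,-1.2,-7.0,-0.6,0.1,-2.5,0.6,-1.1,-1.2,-7.0,-1,0.4,-2.5,0.6,-1.1,-1.2,-7.0,-1,0.7,-2.4,0.6,-1.1,-1.2,-7.0])

```text
time_s: 17.9
tcp_pos: [569.7, 48.0, 260.6]
ee_rot: [-2.947, -0.074, 0.698]
ft_force: [0.2, 0.8, -0.2]
gripper_width: 85.4
```

```bash
python3 plan.py 509 250.5 250 1.69 0 8
```

```text
t 17.9 p [569.7  48.  260.6] rpy [-2.947 -0.074  0.698] F [ 0.2  0.8 -0.2] w 85.4 n 8 min 7.2 tot tool mm [  82.5 -187.2   54.1] deg [ -8.1  -9.4 -56.2]
[-1, 1.03, -2.34, 0.68, -1.02, -1.18, -7.03, -1, 1.32, -2.21, 0.61, -1.02, -1.18, -7.03, -1, 1.6, -2.04, 0.54, -1.02, -1.18, -7.03, -1, 1.84, -1.84, 0.47, -1.02, -1.18, -7.03, -1, 2.07, -1.6, 0.4, -1.02, -1.18, -7.03]
[-1, 2.25, -1.34, 0.33, -1.02, -1.18, -7.03, -1, 2.41, -1.06, 0.26, -1.02, -1.18, -7.03, -1, 2.52, -0.76, 0.2, -1.02, -1.18, -7.03]
```

>>> jog_arm(targets=[-1,1.0,-2.3,0.6,-1.0,-1.2,-7.0,-1,1.3,-2.2,0.6,-1.0,-1.2,-7.0,-1,1.6,-2.0,0.5,-1.0,-1.2,-7.0,-1,1.8,-1.8,0.5,-1.0,-1.2,-7.0,-1,2.1,-1.6,0.4,-1.0,-1.2,-7.0])

```text
time_s: 18.4
tcp_pos: [529.9, 178.7, 258.2]
ee_rot: [-3.086, -0.049, 1.344]
ft_force: [0.1, -0.1, 0.0]
gripper_width: 85.2
```

```bash
python3 plan.py 509 250.5 245 1.69 0 3
```

```text
t 18.4 p [529.9 178.7 258.2] rpy [-3.086 -0.049  1.344] F [ 0.1 -0.1  0. ] w 85.2 n 3 min 2.5 tot tool mm [ 64.5 -35.5  18.4] deg [ -2.6  -3.3 -19.7]
[-1, 2.15, -1.18, 0.61, -0.88, -1.11, -6.57, -1, 2.28, -0.94, 0.55, -0.88, -1.11, -6.57, -1, 2.39, -0.68, 0.5, -0.88, -1.11, -6.57]
```

>>> jog_arm(targets=[-1,2.1,-1.2,0.5,-0.9,-1.1,-6.6,-1,2.0,-0.9,0.4,-0.9,-1.1,-6.5,-1,1.5,-0.5,0.3,-0.6,-0.9,-5.0,-1,0,0,0,0,0,0,-1,0,0,0,0,0,0])

```text
time_s: 18.9
tcp_pos: [507.2, 245.9, 252.3]
ee_rot: [3.14, -0.004, 1.684]
ft_force: [0.2, -0.1, -0.2]
gripper_width: 85.2
```

```bash
python3 plan.py 509 250.5 245 1.69 0 1
python3 - <<'E'
from h import *
from cell import manip
p=manip.capture("wrist");im=p["pixels"][:,:,::-1].copy()
pickle.dump({k:p[k] for k in p},open("w3.pkl","wb"))
for t in ["post_top","stand_mouth","post_lens"]: print(t,[(r["score"],r["location"]) for r in manip.spot_point(p,t)[:2]])
u=proj(p,[[509,250.5,207]])[0];print(u);cv2.circle(im,tuple(int(v) for v in u),3,(0,0,255),1)
cv2.imwrite("pics/w3.png",im)
s=manip.state();print(s["tcp_pos"],s["ee_rot"])
E
```

```text
t 18.9 p [507.2 245.9 252.3] rpy [ 3.14  -0.004  1.684] F [ 0.2 -0.1 -0.2] w 85.2 n 1 min 0.2 tot tool mm [4.3 2.2 7.3] deg [ 0.1 -0.2 -0.3]
[-1, 0.43, 0.22, 0.73, 0.08, -0.23, -0.32]
post_top [(0.57, [510.3, 249.8, 206.5]), (0.56, [592.0, -1.3, -1.1])]
stand_mouth [(0.77, [504.6, 247.6, 106.9])]
post_lens [(0.91, [521.7, 151.0, 119.3]), (0.39, [511.1, 255.2, 10.6])]
[320.57997454 204.88536834]
[507.96402532 244.67673472 252.07075459] [ 3.14030218 -0.00401569  1.68221153]
```

View pics/w3.png

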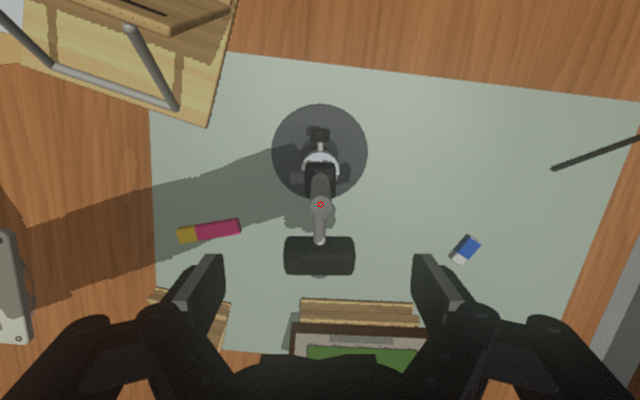

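>>> jog_arm(targets=[-1,0.5,0.15,0,0,-0.2,0,-1,0,0,2.0,0,0,0,-1,0,0,3.0,0,0,0,-1,0,0,2.0,0,0,0,-1,0,0,0,0,0,0])

```text
time_s: 19.6
tcp_pos: [512.5, 248.1, 181.6]
ee_rot: [3.136, -0.002, 1.674]
ft_force: [0.1, -1.0, 0.2]
gripper_width: 85.2
```

```bash
python3 plan.py 509 249.5 155 1.69 0 1
```

```text
t 19.6 p [512.5 248.1 181.6] rpy [ 3.136e+00 -2.000e-03  1.674e+00] F [ 0.1 -1.   0.2] w 85.2 n 1 min 0.6 tot tool mm [ 1.7 -3.5 26.6] deg [ 0.3 -0.1 -0.9]
[-1, 0.17, -0.35, 2.66, 0.31, -0.1, -0.93]
```

>>> jog_arm(targets=[-1,0.15,-0.35,1.2,0.3,0,-0.9,-1,0,0,1.3,0,0,0,-1,0,0,0,0,0,0,-1,0,0,0,0,0,0])

```text
time_s: 20.0
tcp_pos: [510.6, 249.6, 157.8]
ee_rot: [3.139, -0.003, 1.69]
ft_force: [0.4, 0.5, 0.0]
gripper_width: 85.0
```

```bash
python3 plan.py 509 249.5 155 1.69 0 1
python3 - <<'E'
from h import *
from cell import manip
for n in ["wrist","side"]:
  p=manip.capture(n);im=p["pixels"][:,:,::-1].copy();cv2.imwrite(f"pics/{n}12.png",im)
crop("pics/side12.png","pics/side12c.png",230,200,110,110,6)
E
```

```text
t 20.0 p [510.6 249.6 157.8] rpy [ 3.139e+00 -3.000e-03  1.690e+00] F [0.4 0.5 0. ] w 85.0 n 1 min 0.1 tot tool mm [ 0.1 -1.6  2.8] deg [ 0.2 -0.2 -0. ]
[-1, 0.01, -0.16, 0.28, 0.15, -0.17, -0.02]
```

View pics/wrist12.png

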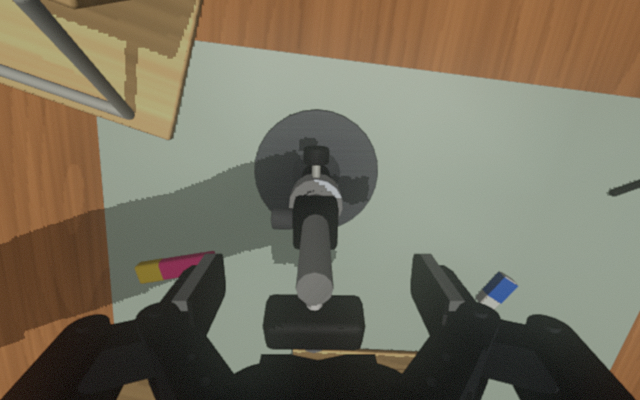

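View pics/side12c.png

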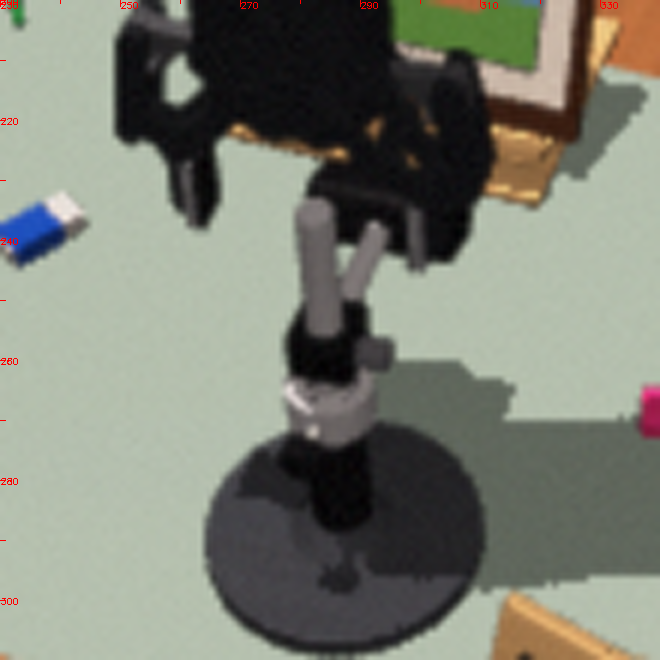

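```bash
python3 - <<'E'
from h import *
from cell import manip
p=manip.capture("wrist")
for q in ([509,249.5,207],[509,247.5,207],[511,249.5,207]): print(proj(p,[q])[0])
im=p["pixels"][:,:,::-1].copy();cv2.imwrite("pics/w13.png",im)
crop("pics/w13.png","pics/w13c.png",270,240,90,90,7)
E
python3 plan.py 509 249.5 154 1.69 0 1
```

```text
[313.87179932 288.17980391]
[313.32935017 292.26394152]
[318.6007075  288.65593279]
t 20.15 p [510.7 249.7 158. ] rpy [ 3.138e+00 -3.000e-03  1.690e+00] F [-1.   0.  -0.2] w 85.4 n 1 min 0.1 tot tool mm [ 0.  -1.7  4. ] deg [ 0.2 -0.2 -0. ]
[-1, 0.0, -0.17, 0.4, 0.19, -0.18, -0.02]
```

View pics/w13c.png

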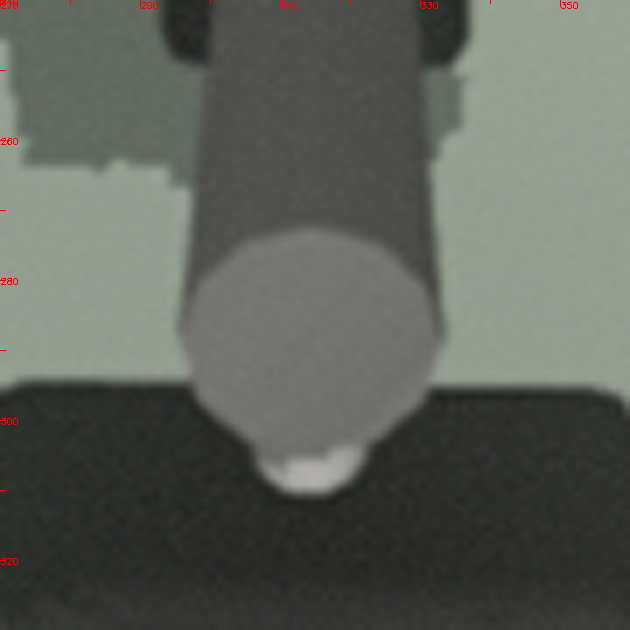

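Post top measured at (314,288), exactly where (509, 249.5, 207) projects. Centring and closing.

>>> jog_arm(targets=[-1,0,-0.2,0.4,0.2,-0.2,0,-0.5,0,0,0,0,0,0,0,0,0,0,0,0,0,0.2,0,0,0,0,0,0,0.3,0,0,0,0,0,0])

```text
time_s: 20.65
tcp_pos: [509.4, 250.0, 155.5]
ee_rot: [3.139, -0.0, 1.69]
ft_force: [0.5, -0.5, -0.1]
gripper_width: 30.5
```

```bash
python3 plan.py 509 249.5 154 1.69 0 1
```

```text
t 20.65 p [509.4 250.  155.5] rpy [ 3.139 -0.     1.69 ] F [ 0.5 -0.5 -0.1] w 30.5 n 1 min 0.0 tot tool mm [-0.4 -0.5  1.5] deg [ 0.1 -0.  -0. ]
[-1, -0.04, -0.05, 0.15, 0.14, -0.03, -0.0]
```

>>> jog_arm(targets=[0.5,0,0,0,0,0,0,0.7,0,0,0,0,0,0,1,0,0,0,0,0,0,1,0,0,0,0,0,0,1,0,0,0,0,0,0])

```text
time_s: 21.15
tcp_pos: [509.4, 249.9, 155.7]
ee_rot: [3.139, -0.001, 1.69]
ft_force: [0.1, 0.4, 0.1]
gripper_width: 14.3
```

```bash
python3 plan.py 509.3 249.8 210 1.69 0 1
```

```text
t 21.15 p [509.4 249.9 155.7] rpy [ 3.139e+00 -1.000e-03  1.690e+00] F [0.1 0.4 0.1] w 14.3 n 1 min 1.2 tot tool mm [ -0.1   0.  -54.3] deg [ 0.1 -0.  -0. ]
[-1, -0.01, 0.0, -5.43, 0.15, -0.03, -0.01]
```

>>> jog_arm(targets=[1,0,0,-0.5,0.1,0,0,1,0,0,-0.5,0,0,0,1,0,0,-0.5,0,0,0])

```text
time_s: 21.45
tcp_pos: [508.5, 249.7, 169.8]
ee_rot: [-3.139, 0.0, 1.69]
ft_force: [0.8, 0.2, -2.6]
gripper_width: 14.1
```

```bash
python3 plan.py 509.4 249.9 212.5 1.69 0 1; python3 - <<'E'
from h import *
from cell import manip
p=manip.capture("side");cv2.imwrite("pics/side14.png",p["pixels"][:,:,::-1])
crop("pics/side14.png","pics/side14c.png",240,200,90,100,6)
E
```

```text
t 21.45 p [508.5 249.7 169.8] rpy [-3.139  0.     1.69 ] F [ 0.8  0.2 -2.6] w 14.1 n 1 min 0.9 tot tool mm [  0.1   0.8 -42.7] deg [-0.1  0.  -0. ]
[-1, 0.01, 0.08, -4.27, -0.15, 0.0, -0.01]
```

View pics/side14c.png

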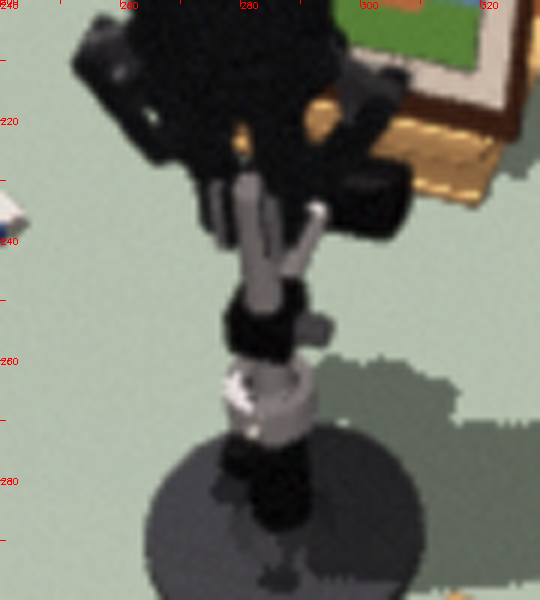

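The post rises with the fingers (clamp now clear of the collar at (283,262)). Continuing.

>>> jog_arm(targets=[1,0,0.05,-0.5,-0.1,0,0,1,0,0,-0.6,0,0,0,1,0,0,-0.6,0,0,0])

```text
time_s: 21.8
tcp_pos: [508.8, 249.5, 188.5]
ee_rot: [-3.14, 0.0, 1.69]
ft_force: [-0.1, -0.3, -1.8]
gripper_width: 14.3
```

```bash
python3 plan.py 509.4 249.9 212.5 1.69 0 1
```

```text
t 21.8 p [508.8 249.5 188.5] rpy [-3.14  0.    1.69] F [-0.1 -0.3 -1.8] w 14.3 n 1 min 0.5 tot tool mm [  0.3   0.6 -24. ] deg [-0.1  0.  -0. ]
[-1, 0.03, 0.06, -2.4, -0.07, 0.02, -0.01]
```

>>> jog_arm(targets=[1,0,0.05,-0.5,0,0,0,1,0,0,-0.5,0,0,0,1,0,0,-0.5,0,0,0,1,0,0,0,0,0,0])

```text
time_s: 22.2
tcp_pos: [510.0, 249.9, 206.6]
ee_rot: [3.14, -0.0, 1.69]
ft_force: [0.8, -0.6, -2.5]
gripper_width: 14.6
```

```bash
python3 plan.py 509.4 249.9 212.7 1.69 0 1;python3 - <<'E'
from h import *
from cell import manip
p=manip.capture("side");cv2.imwrite("pics/side15.png",p["pixels"][:,:,::-1])
crop("pics/side15.png","pics/side15c.png",250,220,70,70,8)
E
```

```text
t 22.2 p [510.  249.9 206.6] rpy [ 3.14 -0.    1.69] F [ 0.8 -0.6 -2.5] w 14.6 n 1 min 0.1 tot tool mm [ 0.1 -0.6 -6.1] deg [ 0.1 -0.  -0. ]
[-1, 0.01, -0.06, -0.61, 0.08, -0.03, -0.01]
```

View pics/side15c.png

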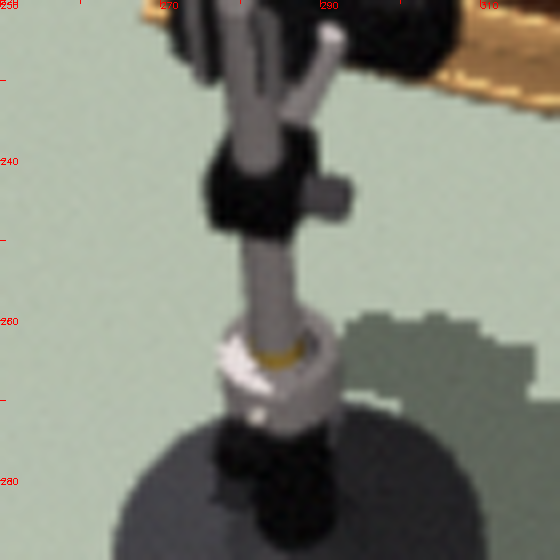

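>>> jog_arm(targets=[1,0,-0.05,-0.3,0,0,0,1,0,0,-0.2,0,0,0,1,0,0,0,0,0,0,1,0,0,0,0,0,0])

```text
time_s: 22.65
tcp_pos: [508.8, 249.5, 210.8]
ee_rot: [-3.141, 0.0, 1.69]
ft_force: [-0.3, -0.3, -1.8]
gripper_width: 14.2
```

```bash
python3 plan.py 509.4 249.9 212.9 1.69 0 1;python3 - <<'E'
from h import *
from cell import manip
p=manip.capture("side");cv2.imwrite("pics/side16.png",p["pixels"][:,:,::-1])
crop("pics/side16.png","pics/side16c.png",250,220,70,70,8)
E
```

```text
t 22.65 p [508.8 249.5 210.8] rpy [-3.141  0.     1.69 ] F [-0.3 -0.3 -1.8] w 14.2 n 1 min 0.0 tot tool mm [ 0.3  0.6 -2.1] deg [-0.  0. -0.]
[-1, 0.03, 0.06, -0.21, -0.04, 0.02, -0.01]
```

View pics/side16c.png

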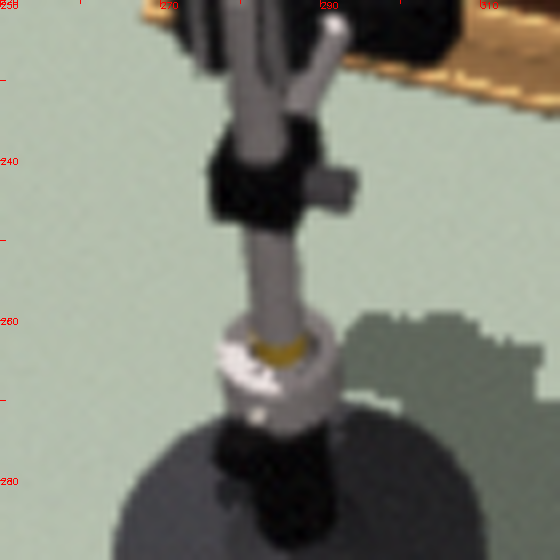

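>>> jog_arm(targets=[1,0,0.05,-0.2,0,0,0,1,0,0,0,0,0,0,1,0,0,0,0,0,0])

```text
time_s: 23.0
tcp_pos: [509.2, 249.5, 212.6]
ee_rot: [-3.14, 0.001, 1.69]
ft_force: [-0.9, 0.7, -1.9]
gripper_width: 14.0
```

```bash
python3 plan.py 509.4 249.9 212.9 1.69 0 1;python3 - <<'E'
from h import *
from cell import manip
for n in ["side","scene"]:
  p=manip.capture(n);cv2.imwrite(f"pics/{n}17.png",p["pixels"][:,:,::-1])
  for t in ["post_ring","stand_mouth","post","post_lens"]: print(n,t,[(r["score"],r["location"]) for r in manip.spot_point(p,t)[:1]])
crop("pics/side17.png","pics/side17c.png",250,220,70,70,8)
E
```

```text
t 23.0 p [509.2 249.5 212.6] rpy [-3.14e+00  1.00e-03  1.69e+00] F [-0.9  0.7 -1.9] w 14.0 n 1 min 0.0 tot tool mm [ 0.4  0.2 -0.3] deg [-0.1  0.  -0. ]
[-1, 0.04, 0.02, -0.03, -0.08, 0.03, -0.01]
side post_ring []
side stand_mouth [(0.74, [508.7, 250.8, 106.8])]
side post [(0.69, [503.6, 250.5, 66.6])]
side post_lens [(0.88, [520.6, 148.8, 175.2])]
scene post_ring [(0.8, [505.8, 253.3, 113.1])]
scene stand_mouth [(0.76, [506.1, 254.5, 104.1])]
scene post [(0.82, [505.4, 256.1, 72.7])]
scene post_lens [(0.8, [520.4, 152.3, 176.9])]
```

View pics/side17c.png

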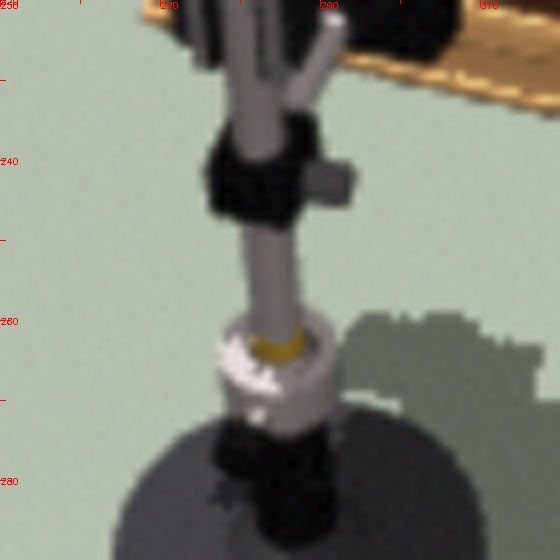

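View pics/scene17.png

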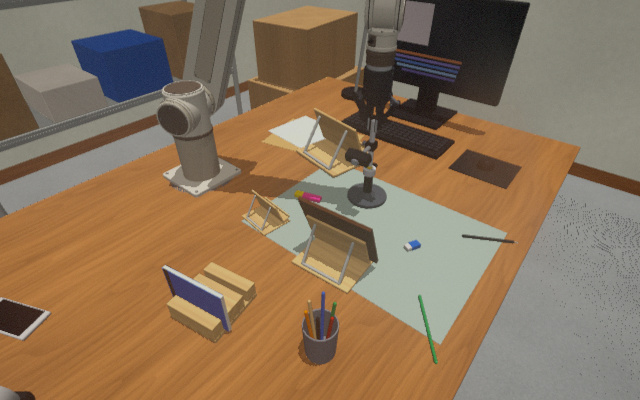

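```bash
python3 - <<'E'
from fit2 import *
for rise in (52,55,57,60):
    a=proj(c["side"],[[490,250,130],[490,250,130+rise]]);b=proj(c["side"],[[508,250,142],[508,250,142+rise]]);print(rise,(a[1]-a[0]).round(2),(b[1]-b[0]).round(2))
import cv2
for n in ("side12","side17"):
    im=cv2.imread(f"pics/{n}.png");  print(n)
# template match of clamp from side12 in side17 (below fingers)
A=cv2.imread("pics/side12.png");B=cv2.imread("pics/side17.png")
t=A[248:264,276:298];r=cv2.matchTemplate(B[225:262,265:310],t,cv2.TM_CCOEFF_NORMED);_,v,_,l=cv2.minMaxLoc(r)
y=r[:,l[0]];j=l[1];d=.5*(y[j-1]-y[j+1])/(y[j-1]-2*y[j]+y[j+1])
print(v,"shift",265+l[0]-276,225+j+d-248)
crop("pics/scene17.png","pics/scene17c.png",335,130,70,85,8)
E
```

```text
52 [ -1.3  -14.48] [ -1.51 -14.68]
55 [ -1.37 -15.34] [ -1.6  -15.55]
57 [ -1.42 -15.92] [ -1.66 -16.14]
60 [ -1.5  -16.79] [ -1.75 -17.02]
side12
side17
0.9381729960441589 shift -2 -16.45906
```

View pics/scene17c.png

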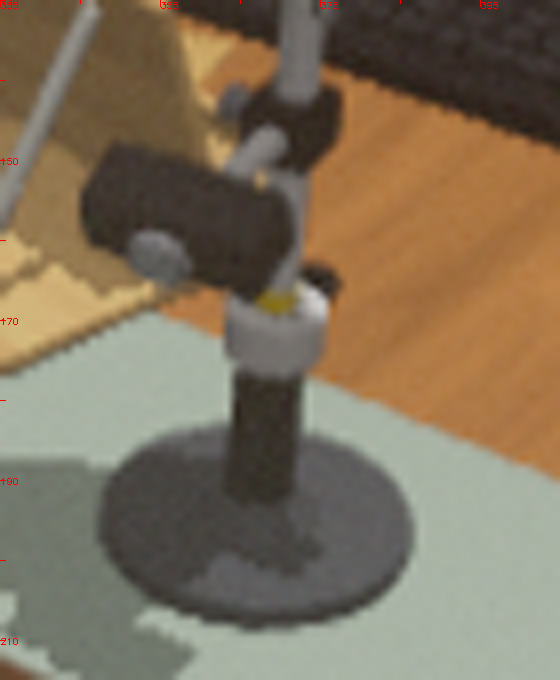

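Rise: tool 57 mm, clamp picture shift ~58 mm, lens ~57 mm, so the ring is just clear by 2–3 mm. A short hold check, then hand in.

>>> jog_arm(targets=[1,0,0,0,0,0,0,1,0,0,0,0,0,0,1,0,0,0,0,0,0])

```text
time_s: 23.8
tcp_pos: [509.2, 249.5, 212.6]
ee_rot: [-3.14, 0.001, 1.69]
ft_force: [-0.2, 0.2, -2.1]
gripper_width: 14.0
```

```bash
python3 - <<'E'
from h import *
from cell import manip
s=manip.state();print(s["tcp_pos"],s["ft_force"],s["gripper_width"],s["time_s"],abs(s["dq"]).max())
if 210.9<s["tcp_pos"][2]<215.5: print(manip.sign_off())
E
```

```text
[509.20962428 249.50967838 212.62992975] [-0.21697744  0.21942312 -2.06686763] 14.036325924328231 23.8 0.0014644032792472228
the job is handed in; nothing more can be done
None
```

I moved the board from the block to the middle easel (base measured 170 mm wide), seated it on the tray with the drawing towards the camera, and released it. I then drew the post up and handed the job in at 23.8 s, still holding it.

**Post:**
- **Rise:** the tool rose 57 mm, the clamp moved about 58 mm in the pictures, and the lens about 57 mm. That puts the yellow ring about 2–3 mm above the collar.
- **Steadiness:** at hand-in the arm was still, with only about 2 N on the wrist and almost no sideways force.
- **Ring detection:** the ring detector found nothing in the side view. The scene view put the ring at z = 113 mm, just above the mouth at 108 mm.

**Board:**
- **Regrip:** after the first release, my corner fits put the bottom edge 2–4 mm in front of the seat line and the tilt about 1° too steep. I regripped it and pressed it back at a smaller tilt.
- **Seating:** it came to rest at the same place in the picture both times, so I took it as lying flat and put the difference down to measuring error. I did not confirm that from another viewpoint.
- **Centring:** the fits put it within about 2 mm of centre, though the individual measurements disagree by that much.

I did not go near the sketchbook, cup, highlighter or eraser; they look unmoved in the last scene picture, though I did not measure them.

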